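Refill the riveting kit case

TASK

Refill the kit case: open its clear lid wide, move every empty vial from the case into the returns rack, and put every filled vial from the full rack into the case's holes, all of them upright and pushed right down. Lay just the top plate of the blue stack flat on the floor of the bay in the case, leaving the other plates where they are, then lower the lid gently until it is fully shut. Leave the screwdriver lying where it is.

Things in the scene. Friction and masses are not known exactly. Their poses are not given: they have to be found in the camera images.
- case: Fixed grey case, 150 (x) x 300 (y) mm, 5 mm walls, rim at height 90. Origin: centre of underside, x away from the robot, z up. At its +y end a white block (118 mm of y, top at height 45) with a row of three vial holes along y, 42 apart; the rest is an open bay 140 (x) x 172 (y), centre at y = -59 mm, flat black floor at height 30. 
- case_h0 (a point): Centre of the bottom of case hole 0, 10 mm above the bench; the hole is 25 x 25 mm and 35 mm deep, its mouth straight above
- case_h1 (a point): Centre of the bottom of case hole 1, 10 mm above the bench; the hole is 25 x 25 mm and 35 mm deep, its mouth straight above
- case_h2 (a point): Centre of the bottom of case hole 2, 10 mm above the bench; the hole is 25 x 25 mm and 35 mm deep, its mouth straight above
- lid (a joint): Clear lid over the whole case, 6 mm thick: 0 shut, grows opening up and away from the robot, at most 1.9; starts shut. Hinge axis along the case's y at x = 75, z = 90 mm in its frame; front edge 150 mm from it. Lid 0.2 kg; hinge friction 0.22 N m keeps it at any angle it is left.
- lid_handle (a point): In the head of the lid's black round knob (head 28 mm diameter, 16 mm high, ending 8 mm beyond this point; stem 12 mm), midway along the case's y: the place to grip. With the lid closed it is 120 mm nearer the robot than the hinge, 41 mm above it and 35 mm above the lid's top face; it turns with the lid.
- full_rack: White rack fixed to the bench, 50 mm (its x) by 160 mm (its y) by 40 mm tall, four square holes 25 mm wide and 35 mm deep in a row along y at -63, -21, 21 and 63 mm; it holds the filled vials at the start, and which side of the case it is on varies. Origin at the centre of its underside.
- return_rack: A second rack of the same make and size, on the other side of the case, empty at the start: the returns rack. Origin at the centre of its underside.
- return_rack_h0 (a point): Centre of the bottom of hole 0 of the returns rack, 5 mm above the bench; hole 25 x 25 mm, 35 mm deep
- return_rack_h1 (a point): Centre of the bottom of hole 1 of the returns rack, 5 mm above the bench; hole 25 x 25 mm, 35 mm deep
- return_rack_h2 (a point): Centre of the bottom of hole 2 of the returns rack, 5 mm above the bench; hole 25 x 25 mm, 35 mm deep
- return_rack_h3 (a point): Centre of the bottom of hole 3 of the returns rack, 5 mm above the bench; hole 25 x 25 mm, 35 mm deep
- full1: A filled vial (steel rivets seen through its clear wall), if present: round, 22 mm diameter, 70 mm tall, black cap of the same diameter, chamfered foot, about 35 g. It stands in a hole of the full rack. Origin at the centre of its foot, z up along it.
- full2: A filled vial (steel rivets seen through its clear wall), if present: round, 22 mm diameter, 70 mm tall, black cap of the same diameter, chamfered foot, about 35 g. It stands in a hole of the full rack. Origin at the centre of its foot, z up along it.
- full3: A filled vial (steel rivets seen through its clear wall), if present: round, 22 mm diameter, 70 mm tall, black cap of the same diameter, chamfered foot, about 35 g. It stands in a hole of the full rack. Origin at the centre of its foot, z up along it.
- full4: A filled vial (steel rivets seen through its clear wall), if present: round, 22 mm diameter, 70 mm tall, black cap of the same diameter, chamfered foot, about 35 g. It stands in a hole of the full rack. Origin at the centre of its foot, z up along it.
- empty1: An empty clear vial of the same size (22 mm diameter, 70 mm tall, black cap, 20 g), if present. It stands in a hole of the case. Origin at the centre of its foot, z up along it.
- empty2: An empty clear vial of the same size (22 mm diameter, 70 mm tall, black cap, 20 g), if present. It stands in a hole of the case. Origin at the centre of its foot, z up along it.
- empty3: An empty clear vial of the same size (22 mm diameter, 70 mm tall, black cap, 20 g), if present. It stands in a hole of the case. Origin at the centre of its foot, z up along it.
- plate_top: Uppermost blue plastic plate of the stack, 50 mm (its x) by 130 mm (its y) by 10 mm thick, about 70 g, plain flat faces. It lies wholly proud on top of the magazine, its underside 24 mm above the bench. Origin at the centre of its underside, z up.
- plate_mid: The same plate, second in the stack, lying under plate_top, its top flush with the magazine's
- plate_low: The same plate, lowest in the stack. The magazine is an aluminium block 110 x 190 x 24 mm fixed to the bench beside the case, its sides parallel to the plates; the two lower plates lie in a well in its middle.
- rivet_bin: Bystander: blue open bin of loose rivets, 90 x 130 x 60 mm, fixed to the bench on the other side of the case from the plates. Origin under its centre.
- driver: Bystander: screwdriver, 170 mm long, lying loose on the bench between robot and case
There are look-alikes about, which are no part of the job. What is shaped like the full_rack but orange or pink is not meant.

How it is judged:
By the outcome, as a careful person would: the job done as asked, in the order asked, and still so for the second after the job is handed in, with the robot touching nothing.
Of full1, full2, full3, full4 only 2 to 3 are there at a start; the rules pass over those that are not, and their reading is None.
Of empty1, empty2, empty3 only 1 to 2 are there at a start; the rules pass over those that are not, and their reading is None.
At some moment in a run one of plate_top may be knocked a few centimetres aside while the robot is not near it.
It also fails if it takes over 210 s, if anything falls off the work surface, if the arm or the gripper's body presses on something with over 40 N, if the wrist force passes 120 N, or if a joint passes its speed limit or range.

ROBOT

A 6-joint arm with a two-finger parallel gripper is mounted at the origin on the work surface. World frame = base frame: x ahead of the robot, y to its left, z up, the work surface at z = 0. Lengths are in m, angles in rad, forces in N, time in s.
With the tool pointing down it reaches from about 0.35 to 0.975 m from the base axis. Payload 4.9 kg.
Tool frame: the origin (TCP) lies at the very end of the fingers, on their centre line; the grasp point (between the pads) lies 19 mm behind it (ctrl.tcp_to_grasp is the z of the grasp point in the tool frame, in m); z points along the fingers, y is the line along which they close (so a half turn about z gives the same grasp; the last joint's range is limited). The gripper opens to 85 mm and grips with 20 to 120 N. Pads are 22 mm wide; open, the fingers measure 114 mm over their backs; the gripper's body (76 mm by 85 mm) begins 54 mm behind the grasp point. The pads swing forward as they close: fully open they stand 13 mm farther back than shut.
Start: joints at [1.086, 0.053, 1.613, -0, 1.476, -0.119], TCP at [0.224, 0.584, 0.231] pointing down, gripper open.
Joint ranges: [-3.01, 3.01], [-1.01, 2.22], [0.06, 2.58], [-1.02, 4.17], [0.09, 2.62], [-3.14, 3.14]. Speed limits (rad/s): [2.57, 2.57, 3.14, 3.14, 3.14, 3.14].

INTERFACE

Orientations are given as a rotation vector (axis times angle).
In Python, from station import ctrl, eyes, job, nets gives the robot as it stands. The module is installed in compiled form; this text tells all that it offers.
- The arm moves only by the tool jog_arm, never from a script. Its argument "commands" is one flat list of numbers, 7 for each row, row after row: the shift along the tool's x, y, z each as a share of 0.06 m, from -1 to 1, then the turn, a rotation vector about the tool's x, y, z each as a share of 0.1 rad, from -1 to 1, then the finger opening in mm, from 0 to 85.4. In form: [x, y, z, ax, ay, az, grip, x, y, z, ax, ay, az, grip, ...]. A call has 1 to 20 rows; each row shifts and turns the commanded pose from where the row before left it, along the tool's axes as they then stand; what a row does not reach is not made up. A row lasts 1/8 s, in which the tool goes at most 62.5 mm and 10.7 degrees, less where a joint would pass 70% of its speed; a pose out of reach is approached as far as the arm can. A call with a number of a shift or a turn outside -1 to 1 is refused whole. A call with a gripper value outside its range is refused whole. The fingers move at their own pace and stop on an object; "newtons" is the grip in N (left out, the last holds). Time passes only in rows, so rows that do not move let the fingers close. It gives the time, the measured TCP pose, the force, the opening and the grip force at its end, in the units of the state.
- ctrl.get_obs(): the state, without advancing time (a new reading comes with each control period).
- eyes.get_image(name): name is "side" or "top"; returns a dict with "image" (480x640x3 uint8, red, green, blue), "z_map" (480x640 float32, m along the optical axis (not along the pixel's ray), 0 where there is no reading), "K" (3x3 intrinsics, pixels), "dist_coeffs" ([k1, k2, p1, p2, k3] as OpenCV has them; the pictures are not rectified), "cam_to_world" (4x4, takes a point from camera to world coordinates). Camera axes: x right, y up, looking along -z (the intrinsics and any distortion apply to the point x, -y, -z); pixel columns grow to the right and rows downward; lengths in m; the calibration is good to about 2 mm. A picture is of the moment at which its call begins.
- job.finish_job(): hands the job in; it is judged then, once.
Trained networks look in the newest picture that a camera, given by its name, has taken for a name from the list of things; names that differ only in an ending like _2 or _b are one class to them, and where a whole thing is asked for, a point or a joint stands for the part that bears it (a point fixed in the world has none). Each returns a list of dicts, best first, with "p" (0 to 1); they miss things now and then, are a little off and sometimes report something else, mostly with a low value. They report only what shows in the picture. A call takes as long as a camera call. They do not tell look-alikes from the thing itself.
- nets.silhouettes(camera, name): "mask" (480x640 bool, what is visible of it) and "bbox" ([left, top, right, bottom] in pixels, round what is visible of it).
The state is a dict: "t": time; "q": joint angles; "dq": joint speeds; "effort": joint torques, N m; "tool_pos": TCP position; "tool_rot": TCP orientation; "contact_force": force on the tool from outside, world axes, zero at the start; "wrist_torque": the same for the moment, N m; "opening": finger opening in m; "grip_force": force on a finger pad.
Only numpy, scipy, OpenCV 4.12 (cv2) and the standard library are available. Lean on these libraries where they do the work, as an engineer would, in place of code of your own. Each camera call takes 0.05 s, during which the arm holds its last target. There are 200 camera calls.

## Working session

There is one attempt and no reset: what is moved stays moved. The work goes in short steps, Python scripts to look and compute and a tool call to move; the robot and the scene stay as the last step left them, time stands still between calls to the robot, and variables do not carry over. Pictures are saved under pics/ and viewed, at most 14 in all, crops included, and the job is handed in when it is done.

Besides the shell and the picture viewer there is one more tool, called after "Call:" as name(argument=value, ...) on one line, values as JSON. jog_arm: Moves the arm, as the interface text tells. Shift numbers are shares of 0.06 m and turn numbers shares of 0.1 rad, none past 1 either way. Its arguments: {"type":"object","properties":{"commands":{"type":"array","items":{"type":"number"}},"newtons":{"type":"number"}},"required":["commands"]}

```bash
mkdir -p pics; cat > h.py <<'E'
import numpy as np, cv2
from station import ctrl, eyes, job, nets
def shot(cam):
    return eyes.get_image(cam)
def rays(im,uv):
    uv=np.asarray(uv,float).reshape(-1,1,2)
    n=cv2.undistortPoints(uv,im['K'],im['dist_coeffs']).reshape(-1,2)
    d=np.c_[n[:,0],-n[:,1],-np.ones(len(n))]
    M=im['cam_to_world']; return M[:3,3], d@M[:3,:3].T, d
def at_z(im,uv,z):
    o,d,_=rays(im,uv); return o+d*((z-o[2])/d[:,2])[:,None]
def cloud(im,mask=None):
    z=im['z_map']; m=(z>0) if mask is None else (z>0)&mask
    v,u=np.nonzero(m); o,d,_=rays(im,np.c_[u,v]); return o+d*z[v,u][:,None], np.c_[u,v]
def save(im,name,box=None,scale=1):
    a=im['image'][:,:,::-1]
    if box: a=a[box[1]:box[3],box[0]:box[2]]
    cv2.imwrite('pics/'+name,cv2.resize(a,None,fx=scale,fy=scale,interpolation=cv2.INTER_CUBIC))
E
python3 - <<'E'
from h import *
for c in ['top','side']:
    im=shot(c); save(im,c+'0.png'); print(c,im['K'].round(1).tolist(),im['dist_coeffs'],im['cam_to_world'].round(3).tolist())
    for n in ['case','lid','lid_handle','full_rack','return_rack','full1','empty1','plate_top','rivet_bin','driver']:
        for r in nets.silhouettes(c,n):
            P,_=cloud(im,r['mask']); print(c,n,round(r['p'],2),r['bbox'],np.median(P,0).round(3) if len(P) else None)
print(ctrl.get_obs())
E
```

```text
top [[564.9, 0.0, 318.9], [0.0, 564.9, 237.6], [0.0, 0.0, 1.0]] [0.01229079 0.         0.         0.         0.        ] [[0.021, 0.99, -0.139, 0.269], [-1.0, 0.022, 0.006, 0.066], [0.009, 0.139, 0.99, 1.556], [0.0, 0.0, 0.0, 1.0]]
top case 0.55 [286.4, 164.1, 407.3, 243.9] [ 0.564 -0.011  0.096]
top lid 0.75 [286.4, 165.6, 407.2, 240.7] [ 0.571 -0.013  0.096]
top lid_handle 0.73 [285.4, 168.2, 405.8, 241.1] [ 0.571 -0.012  0.096]
top full_rack 0.72 [121.4, 152.5, 184.6, 182.7] [0.667 0.521 0.036]
top full_rack 0.59 [194.8, 230.4, 251.6, 254.9] [0.467 0.31  0.037]
top full_rack 0.59 [113.5, 230.3, 178.7, 269.3] [0.439 0.523 0.036]
top full_rack 0.58 [203.4, 292.3, 268.0, 312.3] [0.303 0.277 0.037]
top return_rack 0.8 [423.3, 247.1, 490.7, 266.9] [ 0.436 -0.319  0.037]
top full1 0.4 [223.6, 236.4, 232.4, 243.3] [0.468 0.295 0.073]
top full1 0.38 [194.3, 228.9, 252.1, 252.8] [0.465 0.316 0.038]
top full1 0.33 [426.8, 251.1, 487.0, 270.0] [ 0.436 -0.318  0.037]
top empty1 0.69 [283.5, 167.2, 407.9, 244.9] [ 0.564 -0.01   0.096]
top plate_top 0.72 [433.5, 181.5, 479.8, 203.2] [ 0.616 -0.
[... 1666 characters left out ...]
450.5] [ 0.434 -0.327  0.039]
{'t': 1.1, 'q': array([ 1.08600775e+00,  5.27363693e-02,  1.61290576e+00, -1.48611199e-05,
        1.47603785e+00, -1.19007166e-01]), 'dq': array([-0.00026688,  0.00064375, -0.00112517, -0.00148848, -0.0008819 ,
       -0.0010894 ]), 'effort': array([-1.53032750e-03, -3.93687093e+01, -3.70473325e+01, -2.31210570e-04,
        7.73303145e-04, -1.42753350e-06]), 'tool_pos': array([0.22354188, 0.58362095, 0.23127756]), 'tool_rot': array([-5.71365998e-01, -3.08918612e+00,  1.37868909e-04]), 'contact_force': array([-1.2053291 , -0.01812719, -1.03117395]), 'wrist_torque': array([ 0.07053572,  0.01009086, -0.02420978]), 'grip_force': 0.0, 'opening': 0.08553179206993271}
```

View pictures.

View pics/top0.png

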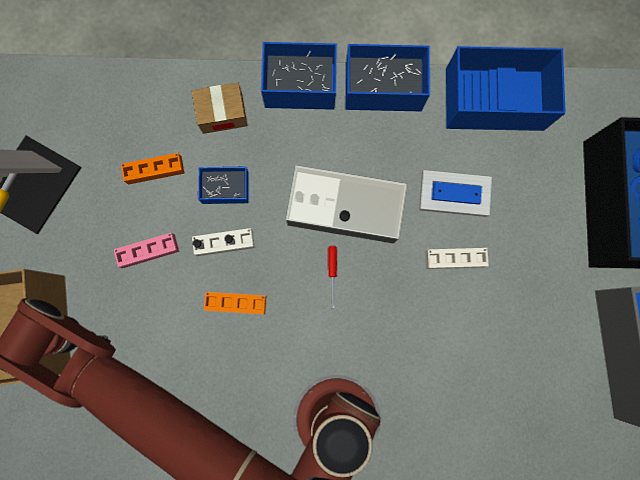

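View pics/side0.png

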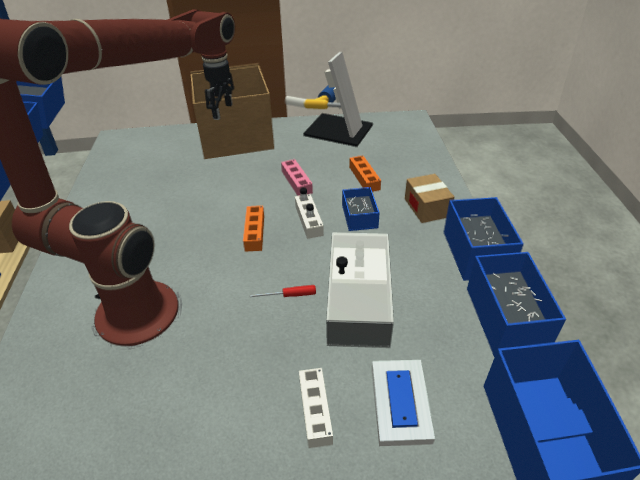

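The top view shows the white full rack at (222,242) with two black-capped vials at (197,243) and (230,240). The white returns rack is at (457,257), the case is at (346,203) with its knob at (344,215), and the blue stack is at (456,191). The orange racks (153,168 and 235,302) and the pink one (146,249) are look-alikes, because the job wants white ones. I'll enlarge a crop to confirm.

```bash
python3 - <<'E'
from h import *
t=shot('top');s=shot('side')
a=cv2.resize(t['image'][155:275,180:500],None,fx=2.4,fy=2.4,interpolation=cv2.INTER_CUBIC)
b=cv2.resize(s['image'][180:355,285:405],None,fx=1.6,fy=1.6,interpolation=cv2.INTER_CUBIC)
b2=cv2.resize(s['image'][345:460,285:445],None,fx=2.3,fy=2.3,interpolation=cv2.INTER_CUBIC)
W=768;c=np.zeros((288+a.shape[0],W,3),np.uint8);c[:a.shape[0],:a.shape[1]]=a
c[a.shape[0]:a.shape[0]+280,:192]=b[:280];h=min(288,b2.shape[0]);c[a.shape[0]:a.shape[0]+h,200:200+b2.shape[1]]=b2[:h]
cv2.imwrite('pics/crop1.png',c[:,:,::-1])
P,uv=cloud(t)
# geometry fits
def rect(m,n):
    r=cv2.minAreaRect((P[m,:2]*1000).astype(np.float32)); print(n,np.round(r[0],1),np.round(r[1],1),round(r[2],2),m.sum(),np.median(P[m,2]).round(4))
def reg(x0,x1,y0,y1,z0,z1): return (P[:,0]>x0)&(P[:,0]<x1)&(P[:,1]>y0)&(P[:,1]<y1)&(P[:,2]>z0)&(P[:,2]<z1)
rect(reg(.42,.7,-.2,.2,.08,.105),'lidtop'); rect(reg(.42,.7,-.2,.2,.13,.2),'knob')
rect(reg(.39,.48,-.42,-.22,.03,.05),'ret'); rect(reg(.41,.52,.21,.41,.03,.05),'full')
rect(reg(.41,.54,.2,.43,.055,.09),'vials')
for y0,y1 in [(.27,.32),(.34,.41)]: rect(reg(.41,.54,y0,y1,.06,.09),'v')
rect(reg(.53,.7,-.42,-.22,.029,.05),'plate'); rect(reg(.53,.7,-.45,-.2,.015,.029),'mag');rect(reg(.53,.7,.2,.45,.05,.08),'bin')
rect(reg(.25,.55,-.06,.09,.01,.05),'driver')
E
```

```text
lidtop [572.1 -12.3] [300.5 152.1] 81.57 6312 0.0963
knob [527.3  -5.2] [25.9 26.3] 45.95 94 0.1385
ret [ 436.1 -318.3] [ 50.7 165.1] 2.84 829 0.0392
full [467. 319.] [ 51.6 161.3] 9.46 802 0.0391
vials [463.  339.4] [ 21.  106.6] 9.8 128 0.0738
v [469.7 297.9] [19.4 21. ] 54.02 59 0.074
v [455.9 380.7] [20.1 20.8] 25.89 59 0.074
plate [ 618.4 -319.6] [189.5 109.1] 85.66 959 0.0335
mag [ 619.  -319.9] [195.2 112.9] 85.23 1776 0.0237
bin [623.2 323.5] [ 91.7 130.9] 2.31 293 0.0583
driver [401.4  27. ] [150.8 206. ] 83.22 483 0.0225
```

View pics/crop1.png

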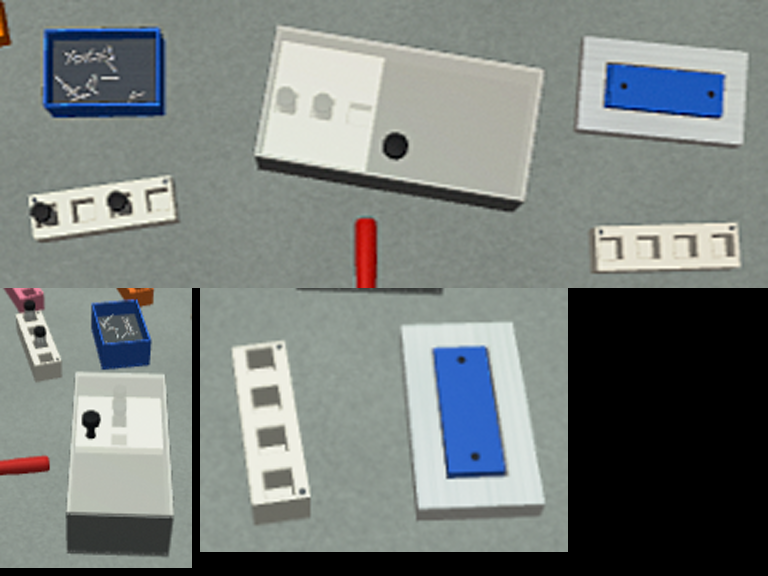

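The crop confirms the two white racks. The full rack has vials in two holes, and the case shows two vials through the lid, at its +y end and middle. The returns rack is empty and the blue plate lies on the aluminium magazine. Next I'll write a planner that turns target poses into jog rows.

```bash
cat > plan.py <<'E'
import sys,numpy as np
from math import ceil
from scipy.spatial.transform import Rotation as Ro
from station import ctrl
def Rt(yaw,tilt=0):
    a=np.radians(yaw); y=np.array([np.cos(a),np.sin(a),0]); z=np.array([0,0,-1.])
    return Ro.from_matrix(np.c_[np.cross(y,z),y,z])*Ro.from_rotvec([0,tilt,0])
def plan(wps,start=None,step=.055):
    """wps: (x,y,z,yaw,tilt,grip[,step]) or int n = n still rows with last grip, prints rows of commands"""
    o=ctrl.get_obs(); p=np.array(o['tool_pos']); R=Ro.from_rotvec(o['tool_rot'])
    g=round(o['opening']*1000); rows=[]
    for w in wps:
        if isinstance(w,tuple) and len(w)==2: rows+=[[0]*6+[w[1]]]*w[0]; g=w[1]; continue
        q=np.array(w[:3]); T=Rt(w[3],w[4]); g=w[5]; st=w[6] if len(w)>6 else step
        n=max(1,ceil(np.linalg.norm(q-p)/st-.02),ceil((R.inv()*T).magnitude()/.095))
        for k in range(n):
            d=R.inv().apply((q-p)/(n-k))/.06; r=(R.inv()*T).as_rotvec()/(n-k)/.1
            c=np.clip(np.round(np.r_[d,r],2),-1,1)+0.
            p=p+R.apply(c[:3]*.06); R=R*Ro.from_rotvec(c[3:]*.1); rows.append(list(c)+[g])
    print(len(rows)); 
    for i in range(0,len(rows),20): print('['+', '.join(','.join(f'{v:g}' for v in r) for r in rows[i:i+20])+']')
C=np.array([.5721,-.0123]); CY=-8.43
def case(x,y):
    a=np.radians(CY); return C+np.array([[np.cos(a),-np.sin(a)],[np.sin(a),np.cos(a)]])@np.array([x,y])
def rack(c,yaw,y):
    a=np.radians(yaw); return np.array(c)+y*np.array([-np.sin(a),np.cos(a)])
E
python3 - <<'E'
from plan import *
k=case(-.045,0); print(k)
plan([(*k,.231,81.57,0,60),(*k,.113,81.57,0,60,.04)])
E
```

```text
[ 0.52758619 -0.00570296]
16
[-0.63,-0.57,0,0,0,-0.17,60, -0.62,-0.58,0,0,0,-0.17,60, -0.62,-0.59,0,0,0,-0.17,60, -0.6,-0.6,0,0,0,-0.17,60, -0.6,-0.61,0,0,0,-0.17,60, -0.58,-0.62,0,0,0,-0.17,60, -0.57,-0.63,0,0,0,-0.17,60, -0.56,-0.63,0,0,0,-0.17,60, -0.55,-0.64,0,0,0,-0.17,60, -0.54,-0.66,0,0,0,-0.16,60, -0.54,-0.66,0,0,0,-0.17,60, -0.52,-0.67,0,0,0,-0.16,60, -0.51,-0.68,0.01,0,0,-0.17,60, 0,0,0.65,0,0,0,60, 0,0,0.66,0,0,0,60, 0,0,0.65,0,0,0,60]
```

Call:
jog_arm(commands=[-0.63,-0.57,0,0,0,-0.17,60,-0.62,-0.58,0,0,0,-0.17,60,-0.62,-0.59,0,0,0,-0.17,60,-0.6,-0.6,0,0,0,-0.17,60,-0.6,-0.61,0,0,0,-0.17,60,-0.58,-0.62,0,0,0,-0.17,60,-0.57,-0.63,0,0,0,-0.17,60,-0.56,-0.63,0,0,0,-0.17,60,-0.55,-0.64,0,0,0,-0.17,60,-0.54,-0.66,0,0,0,-0.16,60,-0.54,-0.66,0,0,0,-0.17,60,-0.52,-0.67,0,0,0,-0.16,60,-0.51,-0.68,0,0,0,-0.17,60,0,0,0,0,0,0,60,0,0,0,0,0,0,60])

```text
t: 3.08
tool_pos: [0.5272, -0.0052, 0.2312]
tool_rot: [-0.231, -3.133, -0.001]
contact_force: [-0.2, 0.2, 0.3]
opening: 0.0603
grip_force: 0.0
```

```bash
python3 - <<'E'
from plan import *
o=ctrl.get_obs(); print(o['tool_pos'],o['opening'],o['q'].round(3),ctrl.tcp_to_grasp)
k=case(-.045,0)
plan([(*k,.15,81.57,0,60),(*k,.113,81.57,0,60,.02),(5,0)])
E
```

```text
[ 0.52724638 -0.00515867  0.23117893] 0.06029503929833503 [-0.151 -0.183  1.838  0.     1.487 -1.575] -0.0187
9
[0,0,0.68,0,0,0,60, -0.01,-0.01,0.67,0,-0.01,0,60, 0,0,0.31,0,0,0,60, 0,0,0.31,0,0,0,60, 0,0,0,0,0,0,0, 0,0,0,0,0,0,0, 0,0,0,0,0,0,0, 0,0,0,0,0,0,0, 0,0,0,0,0,0,0]
```

Call:
jog_arm(commands=[0,0,0.68,0,0,0,60,0,0,0.67,0,0,0,60,0,0,0.31,0,0,0,60,0,0,0.31,0,0,0,60,0,0,0,0,0,0,0,0,0,0,0,0,0,0,0,0,0,0,0,0,0,0,0,0,0,0,0,0,0,0,0,0,0,0,0], newtons=30)

```text
t: 4.2
tool_pos: [0.5278, -0.0071, 0.1144]
tool_rot: [0.231, 3.132, -0.005]
contact_force: [-2.1, -5.2, -0.5]
opening: 0.0263
grip_force: 29.6
```

```bash
python3 - <<'E'
from plan import *
h=np.r_[case(.075,0),.09]; a=np.radians(CY); ex=np.array([np.cos(a),np.sin(a),0]); ez=np.array([0,0,1])
o=ctrl.get_obs(); d=o['tool_pos']-h; X=d@ex; Z=d[2]; print(X,Z)
w=[]
for th in np.arange(.06,.721,.06):
    # rotate about +y: x'=x cos+z sin, z'=-x sin+z cos
    p=h+ex*(X*np.cos(th)+Z*np.sin(th))+ez*(-X*np.sin(th)+Z*np.cos(th)); w.append((*p,81.57,th,0))
plan(w)
E
```

```text
-0.11957850928227319 0.02439149919085401
12
[-0.03,0.02,-0.12,-0.03,0.61,0,0, -0.03,0,-0.12,0,0.6,0,0, -0.02,0,-0.12,0,0.6,0,0, -0.03,0,-0.12,0,0.6,0,0, -0.03,0,-0.11,0,0.6,0,0, -0.03,0,-0.12,0,0.6,0,0, -0.03,0,-0.12,0,0.6,0,0, -0.02,0,-0.12,0,0.6,0,0, -0.03,0,-0.12,0,0.6,0,0, -0.03,0,-0.12,0,0.6,0,0, -0.03,0,-0.12,0,0.6,0,0, -0.03,0,-0.12,0,0.6,0,0]
```

Call:
jog_arm(commands=[-0.03,0,-0.12,0,0.6,0,0,-0.03,0,-0.12,0,0.6,0,0,-0.02,0,-0.12,0,0.6,0,0,-0.03,0,-0.12,0,0.6,0,0,-0.03,0,-0.12,0,0.6,0,0,-0.03,0,-0.12,0,0.6,0,0,-0.03,0,-0.12,0,0.6,0,0,-0.02,0,-0.12,0,0.6,0,0,-0.03,0,-0.12,0,0.6,0,0,-0.03,0,-0.12,0,0.6,0,0,-0.03,0,-0.12,0,0.6,0,0,-0.03,0,-0.12,0,0.6,0,0,0,0,0,0,0,0,0,0,0,0,0,0,0,0])

```text
t: 5.95
tool_pos: [0.574, -0.0139, 0.1879]
tool_rot: [-0.18, -2.418, -0.063]
contact_force: [-3.0, -6.1, -0.2]
opening: 0.0269
grip_force: 30.5
```

```bash
python3 - <<'E'
from h import *
from plan import *
s=shot('side'); save(s,'s1.png',(240,100,480,280),3)
o=ctrl.get_obs(); print(o['tool_pos'],o['tool_rot'],o['contact_force'],o['q'].round(2))
h=np.r_[case(.075,0),.09]; a=np.radians(CY); ex=np.array([np.cos(a),np.sin(a),0]); ez=np.array([0,0,1])
d=o['tool_pos']-h; X=d@ex; Z=d[2]; t0=.72
w=[]
for th in np.arange(.06,.61,.06):
    p=h+ex*(X*np.cos(th)+Z*np.sin(th))+ez*(-X*np.sin(th)+Z*np.cos(th)); w.append((*p,81.57,t0+th,0))
plan(w)
E
```

```text
[ 0.57399739 -0.01394779  0.18784488] [-0.18003248 -2.4182435  -0.06311579] [-2.03414922 -6.12378225  0.64958326] [-0.15  0.43  1.36 -0.01  2.07 -1.57]
10
[-0.03,0.02,-0.12,-0.02,0.62,-0.02,0, -0.03,0,-0.12,0,0.6,0,0, -0.03,0,-0.12,0,0.6,0,0, -0.03,0,-0.11,0,0.6,0,0, -0.03,0,-0.12,0,0.6,0,0, -0.03,0,-0.12,0,0.6,0,0, -0.02,0,-0.12,0,0.6,0,0, -0.03,0,-0.12,0,0.6,0,0, -0.03,0,-0.12,0,0.6,0,0, -0.03,0,-0.11,0,0.6,0,0]
```

View pics/s1.png

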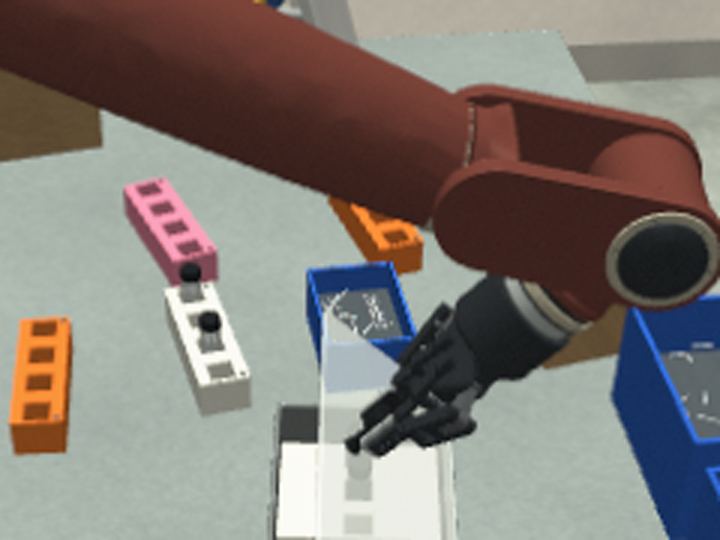

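The lid is following the tool at about 0.72 rad, with the gripper on the knob near (355,442) in this crop. Continuing.

Call:
jog_arm(commands=[-0.03,0,-0.12,0,0.6,0,0,-0.03,0,-0.12,0,0.6,0,0,-0.03,0,-0.12,0,0.6,0,0,-0.03,0,-0.12,0,0.6,0,0,-0.03,0,-0.12,0,0.6,0,0,-0.03,0,-0.12,0,0.6,0,0,-0.02,0,-0.12,0,0.6,0,0,-0.03,0,-0.12,0,0.6,0,0,0,0,0,0,0,0,0,0,0,0,0,0,0,0])

```text
t: 7.25
tool_pos: [0.6273, -0.0219, 0.2104]
tool_rot: [-0.146, -1.94, -0.096]
contact_force: [-1.2, -7.0, -1.7]
opening: 0.0272
grip_force: 31.1
```

```bash
python3 - <<'E'
from plan import *
o=ctrl.get_obs(); print(o['tool_pos'],o['contact_force'],o['q'].round(2))
R=Ro.from_rotvec(o['tool_rot']); z=R.apply([0,0,1]); print(z)
p=o['tool_pos']-z*.07; t=1.2
f=case(-.14,0.0)
plan([(4,60),(*p,81.57,t,60,.035),(p[0]-.02,p[1],.38,81.57,.5,40),(.45,0,.38,81.57,0,0),(*f,.30,81.57,0,0)])
E
```

```text
[ 0.62734546 -0.02187052  0.21039717] [-1.18761446 -6.99352622 -1.68282046] [-0.15  0.8   0.98 -0.01  2.56 -1.58]
[-0.92095594  0.13655147 -0.36495733]
22
[0,0,0,0,0,0,60, 0,0,0,0,0,0,60, 0,0,0,0,0,0,60, 0,0,0,0,0,0,60, 0,0,-0.58,0,0.01,-0.01,60, 0,0,-0.59,0,0.02,-0.02,60, 0.29,-0.01,-0.07,0,-0.88,0,40, 0.29,-0.01,-0.1,0,-0.87,0,40, 0.28,0,-0.12,0,-0.88,0,40, 0.27,-0.01,-0.14,0,-0.87,0,40, 0.25,0,-0.17,0,-0.88,0,40, 0.24,-0.01,-0.19,0,-0.87,0,40, 0.22,0,-0.21,0,-0.88,0,40, 0.2,-0.01,-0.22,0,-0.87,0,40, 0.55,0,0.3,0,-0.83,0,0, 0.57,0,0.25,0,-0.83,0,0, 0.59,-0.01,0.2,0,-0.84,0,0, 0.6,0,0.16,0,-0.83,0,0, 0.61,-0.01,0.1,0,-0.84,0,0, 0.62,0,0.06,0,-0.83,0,0]
[0.15,0.05,0.66,0,0,0,0, 0.14,0.04,0.67,0,0,0,0]
```

Call:
jog_arm(commands=[0,0,0,0,0,0,60,0,0,0,0,0,0,60,0,0,0,0,0,0,60,0,0,0,0,0,0,60,0,0,-0.58,0,0,0,60,0,0,-0.58,0,0,0,60,0.29,0,-0.07,0,-0.88,0,40,0.29,0,-0.1,0,-0.87,0,40,0.28,0,-0.12,0,-0.88,0,40,0.27,0,-0.14,0,-0.87,0,40,0.25,0,-0.17,0,-0.88,0,40,0.24,0,-0.19,0,-0.87,0,40,0.22,0,-0.21,0,-0.88,0,40,0.2,0,-0.22,0,-0.87,0,40,0.55,0,0.3,0,-0.83,0,0,0.57,0,0.25,0,-0.83,0,0,0.59,0,0.2,0,-0.84,0,0,0.6,0,0.16,0,-0.83,0,0,0.61,0,0.1,0,-0.84,0,0,0.62,0,0.06,0,-0.83,0,0])

```text
t: 9.75
tool_pos: [0.4279, 0.0082, 0.3593]
tool_rot: [0.229, 3.104, -0.003]
contact_force: [-0.1, 0.2, 0.3]
opening: 0.0003
grip_force: 0.0
```

```bash
python3 - <<'E'
from plan import *
from h import *
o=ctrl.get_obs(); print(o['tool_pos'],o['contact_force'],o['opening'])
s=shot('side'); P,uv=cloud(s)
L=P-np.r_[C,0]; a=np.radians(CY); X=L[:,0]*np.cos(a)+L[:,1]*np.sin(a); Y=-L[:,0]*np.sin(a)+L[:,1]*np.cos(a); Z=P[:,2]
for zz in np.arange(.1,.26,.02):
    m=(abs(Z-zz)<.006)&(abs(Y)<.13)&(abs(Y)>.04)&(X>-.1)&(X<.16); print(round(zz,2),m.sum(),np.median(X[m]) if m.any() else None)
f=case(-.02,.0)
plan([(*f,.33,81.57,0,0),(*f,.205,81.57,0,0)])
E
```

```text
[0.42794004 0.00820861 0.35926254] [-0.0792135   0.1838499   0.27854661] 0.00034068174885827337
0.1 51 0.07625913928055449
0.12 67 0.06901928211019377
0.14 61 0.06156205616546742
0.16 68 0.05425915461420623
0.18 78 0.04697448795717356
0.2 69 0.03967575989897853
0.22 84 0.03243253675392607
0.24 37 0.025616124883338746
6
[-0.72,0,0.18,0,0.1,0,0, -0.72,0,0.18,0,0.1,0,0, -0.73,0,0.17,0,0.1,0.01,0, 0,0,0.69,0,0,0,0, 0,0,0.7,0,0,0,0, 0,0,0.69,0,0,0,0]
```

Call:
jog_arm(commands=[-0.72,0,0.18,0,0.1,0,0,-0.72,0,0.18,0,0.1,0,0,-0.73,0,0.17,0,0.1,0,0,0,0,0.69,0,0,0,0,0,0,0.7,0,0,0,0,0,0,0.69,0,0,0,0,-0.33,0,0,0,0,0,0,-0.33,0,0,0,0,0,0,-0.33,0,0,0,0,0,0,-0.33,0,0,0,0,0,0,-0.35,0,0,0,0,0,0,0,0,0,0,0,0,0])

```text
t: 11.3
tool_pos: [0.6576, -0.026, 0.2034]
tool_rot: [-0.231, -3.128, -0.001]
contact_force: [-0.1, -0.4, -0.4]
opening: -0.0001
grip_force: 0.0
```

```bash
cat >> h.py <<'E'
def lid():
    from plan import C,CY
    P,uv=cloud(shot('side'))
    L=P-np.r_[C,0]; a=np.radians(CY); X=L[:,0]*np.cos(a)+L[:,1]*np.sin(a); Y=-L[:,0]*np.sin(a)+L[:,1]*np.cos(a); Z=P[:,2]
    zs=[];xs=[]
    for zz in np.arange(.12,.25,.02):
        m=(abs(Z-zz)<.006)&(abs(Y)<.13)&(abs(Y)>.04)&(X>-.1)&(X<.16)
        if m.sum()>10: zs.append(zz);xs.append(np.median(X[m]))
    k=np.polyfit(zs,xs,1); print('lid',np.pi/2+np.arctan(k[0]),np.round(xs,3))
E
python3 - <<'E'
from plan import *
from h import *
o=ctrl.get_obs(); print(o['tool_pos'],o['contact_force']); lid()
f=case(0.01,.0)
plan([(*f,.21,81.57,0,0),(*f,.33,81.57,0,0),(.43,0.02,.33,-8.43,0,60)])
E
```

```text
[ 0.65755288 -0.02597428  0.2033523 ] [-0.10377664 -0.39707957 -0.43527564]
lid 1.7886403028596107 [0.079 0.084 0.088 0.092 0.097 0.101 0.106]
22
[0.63,0.01,-0.05,0,-0.03,0,0, 0.64,0.01,-0.05,0,-0.02,0,0, 0,0,-0.67,0,0,0,0, 0,0,-0.67,0,0,0,0, 0,0,-0.66,0,0,0,0, 0.15,0.01,0,0,0,0.92,60, 0.15,0,0,0,0,0.92,60, 0.15,-0.02,0,0,0,0.92,60, 0.15,-0.03,0,0,0,0.92,60, 0.15,-0.05,0,0,0,0.92,60, 0.14,-0.06,0,0,0,0.93,60, 0.14,-0.07,0,0,0,0.92,60, 0.13,-0.08,0,0,0,0.93,60, 0.12,-0.09,0,0,0,0.92,60, 0.11,-0.11,0,0,0,0.93,60, 0.1,-0.11,0,0,0,0.92,60, 0.09,-0.12,0,0,0,0.93,60, 0.08,-0.13,0,0,0,0.92,60, 0.06,-0.14,0,0,0,0.93,60, 0.05,-0.14,0,0,0,0.92,60]
[0.04,-0.15,0,0,0,0.93,60, 0.02,-0.15,0,0,0,0.92,60]
```

Call:
jog_arm(commands=[0.63,0,0,0,0,0,0,0.64,0,0,0,0,0,0,0,0,-0.67,0,0,0,0,0,0,-0.67,0,0,0,0,0,0,-0.66,0,0,0,0,0.3,0.3,0,0,0,0.92,60,0.3,0.3,0,0,0,0.92,60,0.3,0.3,0,0,0,0.92,60,0.3,0.3,0,0,0,0.92,60,0.3,0.2,0,0,0,0.92,60,0.2,0,0,0,0,0.93,60,0.2,0,0,0,0,0.92,60,0.2,0,0,0,0,0.93,60,0.2,0,0,0,0,0.92,60,0.3,0,0,0,0,0.93,60,0.3,0,0,0,0,0.92,60,0.4,0,0,0,0,0.93,60,0.5,0,0,0,0,0.92,60,0.5,0,0,0,0,0.93,60,0.5,0,0,0,0,0.92,60])

```text
t: 13.85
tool_pos: [0.4397, 0.2668, 0.3253]
tool_rot: [-2.179, -2.258, 0.003]
contact_force: [0.5, -0.2, -0.0]
opening: 0.06
grip_force: 0.0
```

```bash
python3 - <<'E'
from plan import *
from h import *
o=ctrl.get_obs(); print(o['tool_pos'],o['tool_rot'],o['opening'])
t=shot('top');s=shot('side')
def cr(im,b,f): return cv2.resize(im['image'][b[1]:b[3],b[0]:b[2]],None,fx=f,fy=f,interpolation=cv2.INTER_CUBIC)
a=cr(t,(270,150,420,260),2.6);b=cr(s,(300,190,420,360),2.4)
c=np.zeros((max(a.shape[0],b.shape[0]),a.shape[1]+b.shape[1],3),np.uint8);c[:a.shape[0],:a.shape[1]]=a;c[:b.shape[0],a.shape[1]:]=b
cv2.imwrite('pics/crop2.png',c[:,:,::-1])
for im in (t,s):
    P,uv=cloud(im); L=P-np.r_[C,0]; an=np.radians(CY); X=L[:,0]*np.cos(an)+L[:,1]*np.sin(an); Y=-L[:,0]*np.sin(an)+L[:,1]*np.cos(an); Z=P[:,2]
    for y0,y1 in [(.1,.145),(.055,.1),(.02,.055)]:
        m=(abs(X)<.05)&(Y>y0)&(Y<y1)&(Z>.068)&(Z<.088)
        if m.sum()>5: print('case caps',m.sum(),np.median(X[m]),np.median(Y[m]),(X[m].min()+X[m].max())/2,(Y[m].min()+Y[m].max())/2,np.median(Z[m]))
    m=(abs(X)<.1)&(abs(Y)<.17)&(Z>.084)&(Z<.094); r=cv2.minAreaRect((P[m,:2]*1000).astype(np.float32)); print('rim',np.round(r[0],1),np.round(r[1],1),r[2],m.sum())
    m=(P[:,0]>.5)&(P[:,0]<.72)&(P[:,1]<-.2)&(P[:,1]>-.46)&(P[:,2]>.030)&(P[:,2]<.045); u=uv[m]; im3=im['image'][u[:,1],u[:,0]].astype(int); bl=im3[:,2]>im3[:,0]+60
    r=cv2.minAreaRect((P[m][bl][:,:2]*1000).astype(np.float32)); print('plate',np.round(r[0],1),np.round(r[1],1),r[2],bl.sum(),np.median(P[m][bl][:,2]))
    for i,(y0,y1) in enumerate([(.27,.33),(.35,.42)]):
        m=(P[:,0]>.41)&(P[:,0]<.52)&(P[:,1]>y0)&(P[:,1]<y1)&(P[:,2]>.066)&(P[:,2]<.09)
        if m.sum()>5: print('full caps',m.sum(),np.median(P[m],0),(P[m].min(0)+P[m].max(0))/2)
E
```

```text
[0.43968269 0.26676201 0.32526892] [-2.17926906 -2.25794503  0.00283247] 0.059959366048816576
case caps 65 -0.0012595088388071066 0.12848340503546699 -0.002172353638159142 0.13139792160394523 0.08008893086015245
case caps 54 -0.00035687418474830094 0.08634622781163849 -0.0008451591451236135 0.08665348986649138 0.07812915566138434
rim [573.4 -12.6] [300.1 154.3] 81.59912109375 671
plate [ 637.3 -309.1] [133.4  86.9] 86.44295501708984 759 0.034390307943132914
full caps 27 [0.46537034 0.29423815 0.07544899] [0.4687668  0.29435417 0.07565774]
full caps 57 [0.45585033 0.3803582  0.07456766] [0.45613385 0.38130891 0.07317895]
case caps 161 -0.0009153190053749864 0.1422788988665504 0.0003663419189023527 0.1292892819487914 0.0787230128274039
case caps 65 -0.0030034938164976745 0.0805095687323862 -0.0018153108458817688 0.08361098473974113 0.07858145783394932
rim [571.5 -13.1] [305.3 154.3] 81.85237121582031 769
plate [ 638.6 -308.3] [132.2  80.6] 83.92528533935547 1261 0.03450259889118701
full caps 47 [0.46761557 0.29431245 0.07405532] [0.4681907  0.29645458 0.07333301]
full caps 43 [0.4539114  0.37565032 0.07471037] [0.45401897 0.3794867  0.0723834 ]
```

View pics/crop2.png

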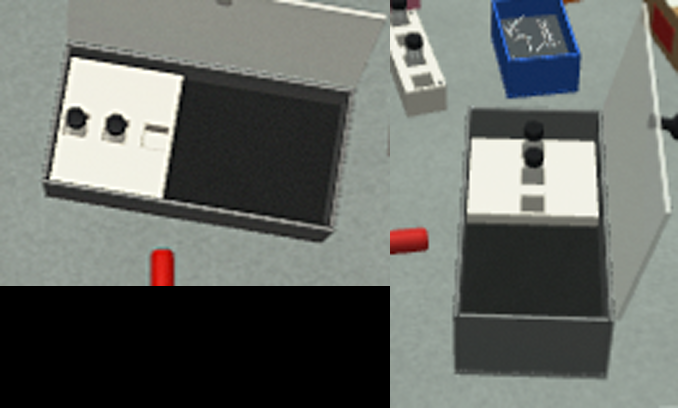

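The crop shows the lid wide open. There are two black-capped vials in the case, at (77,118) and (116,124) in the crop; the third hole (155,135) is empty and the bay is bare. The plate looks to have been knocked, so I'll re-measure it before grasping. Empties first.

```bash
sed -i 's/^C=.*;/C=np.array([.572,-.0128]);/' plan.py; python3 - <<'E'
from plan import *
e=case(-.001,.128)
plan([(*e,.17,CY,0,60),(*e,.085,CY,0,60,.045),(*e,.052,CY,0,60,.025),(4,10),(*e,.165,CY,0,10,.04)])
E
```

```text
16
[-0.53,0.48,0.51,-0.01,0,0.38,60, -0.52,0.5,0.52,-0.01,0,0.38,60, -0.5,0.52,0.51,-0.01,0,0.37,60, -0.47,0.54,0.52,-0.01,-0.01,0.38,60, -0.45,0.55,0.51,-0.01,0,0.37,60, 0,0,0.71,0,0,0,60, 0,0,0.71,0,0,0,60, 0,0,0.28,0,0,0,60, -0.01,0,0.27,0,0,0,60, 0,0,0,0,0,0,10, 0,0,0,0,0,0,10, 0,0,0,0,0,0,10, 0,0,0,0,0,0,10, 0,0,-0.63,0,0,0,10, 0,0,-0.63,0,0,0,10, 0.01,0.01,-0.62,0,0,0,10]
```

Call:
jog_arm(commands=[-0.53,0.48,0.51,0,0,0.38,60,-0.52,0.5,0.52,0,0,0.38,60,-0.5,0.52,0.51,0,0,0.37,60,-0.47,0.54,0.52,0,0,0.38,60,-0.45,0.55,0.51,0,0,0.37,60,0,0,0,0,0,0,60,0,0,0.71,0,0,0,60,0,0,0.71,0,0,0,60,0,0,0.28,0,0,0,60,0,0,0.27,0,0,0,60,0,0,0,0,0,0,60])

```text
t: 15.32
tool_pos: [0.5895, 0.1123, 0.0519]
tool_rot: [-2.378, -2.047, 0.005]
contact_force: [0.0, -0.2, 0.1]
opening: 0.06
grip_force: 0.0
```

Call:
jog_arm(commands=[0,0,0,0,0,0,10,0,0,0,0,0,0,10,0,0,0,0,0,0,10,0,0,0,0,0,0,10,0,0,-0.63,0,0,0,10,0,0,-0.63,0,0,0,10,0,0,-0.62,0,0,0,10,0,0,0,0,0,0,10], newtons=25)

```text
t: 16.32
tool_pos: [0.5925, 0.1122, 0.1688]
tool_rot: [2.381, 2.048, 0.005]
contact_force: [-0.2, 0.0, -0.9]
opening: 0.0211
grip_force: 25.4
```

```bash
cat >> plan.py <<'E'
RC=(.4361,-.3183);RY=2.84;FC=(.467,.319);FY=9.46
E
python3 - <<'E'
from plan import *
o=ctrl.get_obs(); print(case(-.001,.128),o['opening'])
r=rack(RC,RY,.063)
plan([(*r,.165,RY,0,10),(2,10),(*r,.085,RY,0,10,.04),(*r,.048,RY,0,10,.02),(3,50),(*r,.13,RY,0,50,.04)])
E
```

```text
[0.58977573 0.11396365] 0.021147078482895078
20
[-0.81,-0.21,0.01,0,0,-0.25,10, -0.8,-0.24,0.01,0,0,-0.25,10, -0.79,-0.25,0,0.01,0,-0.25,10, -0.79,-0.27,0.01,0,0,-0.25,10, -0.78,-0.3,0,0.01,0,-0.25,10, -0.77,-0.31,0.01,0,0,-0.25,10, -0.77,-0.33,0,0.01,-0.01,-0.25,10, -0.76,-0.36,0.01,0,0,-0.24,10, 0,0,0,0,0,0,10, 0,0,0,0,0,0,10, 0,0,0.67,0,0,0,10, 0,0,0.66,0,0,0,10, 0,0,0.31,0,0,0,10, 0,0,0.31,0,0,0,10, 0,0,0,0,0,0,50, 0,0,0,0,0,0,50, 0,0,0,0,0,0,50, 0,0,-0.46,0,0,0,50, 0,0,-0.45,0,0,0,50, 0,0,-0.46,0,0,0,50]
```

Call:
jog_arm(commands=[-0.81,-0.21,0,0,0,-0.25,10,-0.8,-0.24,0,0,0,-0.25,10,-0.79,-0.25,0,0,0,-0.25,10,-0.79,-0.27,0,0,0,-0.25,10,-0.78,-0.3,0,0,0,-0.25,10,-0.77,-0.31,0,0,0,-0.25,10,-0.77,-0.33,0,0,0,-0.25,10,-0.76,-0.36,0,0,0,-0.24,10,0,0,0,0,0,0,10,0,0,0,0,0,0,10,0,0,0.67,0,0,0,10])

```text
t: 17.7
tool_pos: [0.4331, -0.2561, 0.1274]
tool_rot: [2.162, 2.274, -0.002]
contact_force: [0.5, 0.2, -0.8]
opening: 0.0211
grip_force: 25.4
```

```bash
python3 - <<'E'
from plan import *
from h import *
o=ctrl.get_obs(); r=rack(RC,RY,.063); print(r,o['tool_pos'])
for c in('top','side'):
    im=shot(c); P,uv=cloud(im)
    m=(P[:,0]>.38)&(P[:,0]<.49)&(P[:,1]<-.21)&(P[:,1]>-.42)&(P[:,2]>.03)&(P[:,2]<.05); q=cv2.minAreaRect((P[m,:2]*1000).astype(np.float32)); print(c,np.round(q[0],1),np.round(q[1],1),q[2])
    p=o['tool_pos']; u=(abs(P[:,0]-p[0])<.02)&(abs(P[:,1]-p[1])<.02)&(P[:,2]<p[2]-.005)&(P[:,2]>.06); print('vial',u.sum(),(P[u].min(0)+P[u].max(0))/2, np.median(P[u],0)) if u.any() else 0
    if c=='side': save(im,'s2.png',(270,280,390,460),3)
plan([(*r,.085,RY,0,10,.04),(*r,.048,RY,0,10,.02),(3,50),(*r,.13,RY,0,50,.04)])
E
```

```text
[ 0.43297854 -0.25537738] [ 0.43307155 -0.256109    0.12742604]
top [ 418.6 -313.3] [92.2 12.6] 89.15763854980469
vial 9 [ 0.42677546 -0.24746409  0.10321461] [ 0.42662628 -0.24603156  0.10484578]
side [ 433.6 -318.7] [ 50.9 164.2] 2.821401834487915
vial 117 [ 0.42725861 -0.25681314  0.10143057] [ 0.42722785 -0.25971882  0.10308399]
9
[-0.07,0.08,0.58,-0.11,-0.08,0.02,10, 0,0,0.31,0,0,0,10, 0,0,0.31,0,0,0,10, 0,0,0,0,0,0,50, 0,0,0,0,0,0,50, 0,0,0,0,0,0,50, 0,0,-0.46,0,0,0,50, 0,0,-0.46,0,0,0,50, 0,0,-0.45,0,0,0,50]
```

View pics/s2.png

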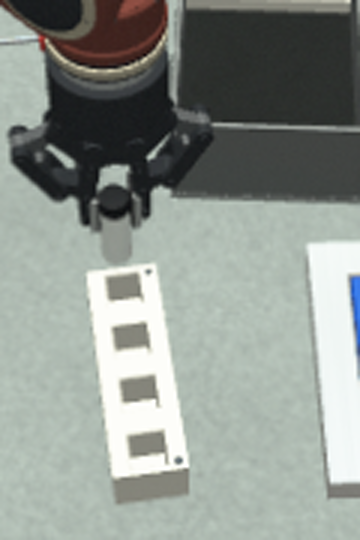

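```bash
python3 - <<'E'
from plan import *
from h import *
o=ctrl.get_obs();p=o['tool_pos'];print(p,o['tool_rot'],Ro.from_rotvec(o['tool_rot']).apply([0,0,1]))
im=shot('side'); P,uv=cloud(im)
for z in np.arange(.085,.175,.008):
    u=(abs(P[:,0]-p[0])<.045)&(abs(P[:,1]-p[1])<.03)&(abs(P[:,2]-z)<.004)
    x=np.sort(P[u,0]); print(round(z,3),u.sum(),x[[0,-1]] if len(x) else 0,P[u,1].min() if u.any() else 0, (x[0]+x[-1])/2 if len(x) else 0)
E
```

```text
[ 0.42813871 -0.25197209  0.119835  ] [-2.15450839 -2.2678811   0.00438411] [-0.01168906  0.00723863 -0.99990548]
0.085 23 [0.41611024 0.43739489] -0.2611720753437561 0.4267525646316873
0.093 18 [0.41644319 0.43503761] -0.26141067252388894 0.4257404033836908
0.101 17 [0.41661208 0.43512612] -0.2625024617551732 0.42586909926471295
0.109 23 [0.4169407  0.43548217] -0.2645257087171238 0.42621143362944025
0.117 27 [0.4170994  0.43772505] -0.2632430908203718 0.4274122233955876
0.125 34 [0.40536185 0.44820947] -0.26418012224369736 0.42678566052285305
0.133 56 [0.40349188 0.45041274] -0.2638232465240612 0.42695230742597456
0.141 75 [0.40240963 0.4505644 ] -0.265958637391984 0.4264870139549513
0.149 94 [0.40430151 0.45078836] -0.2647144465160367 0.4275449368073049
0.157 32 [0.40304801 0.45061721] -0.26538433754088875 0.42683261098342795
0.165 54 [0.38767832 0.46856253] -0.26634673236959117 0.4281204295284898
0.173 160 [0.38422074 0.47258406] -0.268363469358041 0.42840239682530434
```

Call:
jog_arm(commands=[0,0,0,0,0,0,10,0,0,0,0,0,0,10,0,0,0,0,0,0,10])

```text
t: 18.23
tool_pos: [0.431, -0.2558, 0.126]
tool_rot: [-2.165, -2.274, 0.003]
contact_force: [0.5, -0.4, -0.3]
opening: 0.0212
grip_force: 25.4
```

```bash
sed -i 's/^RC=(.4361/RC=(.4350/' plan.py; python3 - <<'E'
from plan import *
o=ctrl.get_obs(); r=rack(RC,RY,.063); print(r,o['tool_pos'])
plan([(*r,.095,RY,0,10,.04)])
E
```

```text
[ 0.43187854 -0.25537738] [ 0.43101185 -0.25583194  0.12596398]
1
[0.01,0.02,0.52,-0.03,0,0,10]
```

Call:
jog_arm(commands=[0,0,0.25,0,0,0,10,0,0,0.25,0,0,0,10,0,0,0,0,0,0,10,0,0,0,0,0,0,10,0,0,0,0,0,0,10,0,0,0,0,0,0,10])

```text
t: 18.98
tool_pos: [0.4306, -0.2557, 0.0953]
tool_rot: [-2.164, -2.273, 0.003]
contact_force: [-0.4, 0.3, -0.9]
opening: 0.0213
grip_force: 25.4
```

```bash
python3 - <<'E'
from plan import *
from h import *
for k in range(4):
    o=ctrl.get_obs(); print(o['t'],o['tool_pos'].round(4),o['q'].round(4),o['dq'].round(3)); shot('top')
r=rack(RC,RY,.063); print(r)
E
```

```text
18.975 [ 0.4306 -0.2557  0.0953] [-0.6835 -0.1191  2.017  -0.0021  1.2467 -0.7321] [ 0.001  0.001  0.002  0.001 -0.001 -0.   ]
19.025 [ 0.4305 -0.2557  0.0952] [-0.6835 -0.1191  2.0171 -0.0021  1.2467 -0.7321] [-0.002  0.002  0.002 -0.001 -0.001 -0.001]
19.075 [ 0.4304 -0.2556  0.0951] [-0.6835 -0.119   2.0172 -0.0021  1.2467 -0.7321] [ 0.001 -0.     0.004  0.002 -0.002 -0.001]
19.125 [ 0.4304 -0.2556  0.0951] [-0.6835 -0.119   2.0173 -0.0021  1.2467 -0.7321] [-0.     0.001  0.001 -0.001  0.001  0.   ]
[ 0.43187854 -0.25537738]
```

Call:
jog_arm(commands=[0,0.02,0.2,0,0,0,10,0,0,0.2,0,0,0,10,0,0,0.2,0,0,0,10,0,0,0.18,0,0,0,10,0,0,0,0,0,0,10,0,0,0,0,0,0,10,0,0,0,0,0,0,10])

```text
t: 20.05
tool_pos: [0.4311, -0.2554, 0.0477]
tool_rot: [-2.163, -2.273, 0.004]
contact_force: [1.1, -2.3, -1.0]
opening: 0.0209
grip_force: 26.3
```

```bash
python3 - <<'E'
from plan import *
r=rack(RC,RY,.063);e=case(-.001,.086)
plan([(3,50),(*r,.15,RY,0,60,.05),(*e,.17,CY,0,60),(4,60)])
E
```

```text
17
[0,0,0,0,0,0,50, 0,0,0,0,0,0,50, 0,0,0,0,0,0,50, 0,0,-0.57,-0.02,0,0,60, 0,0,-0.57,-0.01,-0.01,0,60, 0,0.01,-0.57,-0.02,0,0,60, 0.76,0.4,-0.05,0,0,0.28,60, 0.77,0.38,-0.05,0,0,0.28,60, 0.78,0.36,-0.05,0,0,0.28,60, 0.79,0.33,-0.04,0,0,0.28,60, 0.8,0.31,-0.05,0,0,0.28,60, 0.82,0.29,-0.04,0,0,0.28,60, 0.82,0.26,-0.05,0,0,0.28,60, 0,0,0,0,0,0,60, 0,0,0,0,0,0,60, 0,0,0,0,0,0,60, 0,0,0,0,0,0,60]
```

Call:
jog_arm(commands=[0,0,0,0,0,0,50,0,0,0,0,0,0,50,0,0,0,0,0,0,50,0,0,-0.57,0,0,0,60,0,0,-0.57,0,0,0,60,0,0,-0.57,0,0,0,60,0.76,0.4,-0.05,0,0,0.28,60,0.77,0.38,-0.05,0,0,0.28,60,0.78,0.36,-0.05,0,0,0.28,60,0.79,0.33,-0.04,0,0,0.28,60,0.8,0.31,-0.05,0,0,0.28,60,0.82,0.29,-0.04,0,0,0.28,60,0.82,0.26,-0.05,0,0,0.28,60,0,0,0,0,0,0,60,0,0,0,0,0,0,60,0,0,0,0,0,0,60,0,0,0,0,0,0,60])

```text
t: 22.18
tool_pos: [0.583, 0.0714, 0.17]
tool_rot: [-2.377, -2.048, 0.005]
contact_force: [0.1, 0.2, -0.5]
opening: 0.0603
grip_force: 0.0
```

```bash
python3 - <<'E'
from plan import *
from h import *
o=ctrl.get_obs();e=case(-.001,.086);r=rack(RC,RY,.063);print(o['tool_pos'],e)
P,_=cloud(shot('side')); m=(abs(P[:,0]-r[0])<.03)&(abs(P[:,1]-r[1])<.03)&(P[:,2]>.065)&(P[:,2]<.11); print('placed',m.sum(),np.percentile(P[m,2],95) if m.any() else 0,np.median(P[m],0))
plan([(*e,.09,CY,0,60,.045),(*e,.052,CY,0,60,.025),(2,60),(4,10),(*e,.17,CY,0,10,.04),(3,10)])
E
```

```text
[0.58304925 0.07139884 0.1699635 ] [0.58361849 0.07241743]
placed 93 0.07883335039288053 [ 0.42927522 -0.25725927  0.07510887]
16
[0.01,0.01,0.67,-0.02,0,0,60, 0.01,0,0.66,-0.02,0,-0.01,60, 0,0,0.32,0,0,0,60, 0,0,0.32,0,0,0,60, 0,0,0,0,0,0,60, 0,0,0,0,0,0,60, 0,0,0,0,0,0,10, 0,0,0,0,0,0,10, 0,0,0,0,0,0,10, 0,0,0,0,0,0,10, 0,0,-0.66,0,0,0,10, 0,0,-0.65,0,0,0,10, 0,0,-0.66,0,0,0,10, 0,0,0,0,0,0,10, 0,0,0,0,0,0,10, 0,0,0,0,0,0,10]
```

Call:
jog_arm(commands=[0.01,0,0.67,0,0,0,60,0.01,0.01,0.66,-0.02,0,0,60,0,0,0.32,0,0,0,60,0,0,0.32,0,0,0,60,0,0,0,0,0,0,60,0,0,0,0,0,0,60,0,0,0,0,0,0,10,0,0,0,0,0,0,10,0,0,0,0,0,0,10,0,0,0,0,0,0,10,0,0,-0.66,0,0,0,10,0,0,-0.65,0,0,0,10,0,0,-0.66,0,0,0,10,0,0,0,0,0,0,10,0,0,0,0,0,0,10,0,0,0,0,0,0,10])

```text
t: 24.22
tool_pos: [0.5826, 0.0736, 0.1676]
tool_rot: [-2.375, -2.05, 0.007]
contact_force: [0.4, 1.1, -0.6]
opening: 0.021
grip_force: 25.6
```

```bash
python3 - <<'E'
from plan import *
o=ctrl.get_obs();r=rack(RC,RY,.021);print(o['opening'])
plan([(*r,.165,RY,0,10),(2,10),(*r,.095,RY,0,10,.04),(5,10)])
E
```

```text
0.021022357866606934
17
[-0.81,-0.19,0.01,-0.01,0,-0.25,10, -0.8,-0.21,0.01,-0.01,0,-0.24,10, -0.8,-0.23,0.01,-0.01,0,-0.25,10, -0.79,-0.25,0,-0.01,0,-0.24,10, -0.79,-0.27,0,-0.01,0,-0.25,10, -0.78,-0.3,0.01,0,0,-0.24,10, -0.77,-0.31,0,-0.01,0,-0.25,10, -0.77,-0.34,0.01,0,0,-0.24,10, 0,0,0,0,0,0,10, 0,0,0,0,0,0,10, 0,0,0.58,0,0,0,10, 0,0.01,0.59,0,0,0,10, 0,0,0,0,0,0,10, 0,0,0,0,0,0,10, 0,0,0,0,0,0,10, 0,0,0,0,0,0,10, 0,0,0,0,0,0,10]
```

Call:
jog_arm(commands=[-0.81,-0.19,0.01,-0.01,0,-0.25,10,-0.8,-0.21,0.01,-0.01,0,-0.24,10,-0.8,-0.23,0,-0.01,0,-0.25,10,-0.79,-0.25,0,-0.01,0,-0.24,10,-0.79,-0.27,0,-0.01,0,-0.25,10,-0.78,-0.3,0,0,0,-0.24,10,-0.77,-0.31,0,-0.01,0,-0.25,10,-0.77,-0.34,0,0,0,-0.24,10,0,0,0,0,0,0,10,0,0,0,0,0,0,10,0,0,0.58,0,0,0,10,0,0.01,0.59,0,0,0,10,0,0,0,0,0,0,10,0,0,0,0,0,0,10,0,0,0,0,0,0,10,0,0,0,0,0,0,10,0,0,0,0,0,0,10])

```text
t: 26.35
tool_pos: [0.4362, -0.2977, 0.0991]
tool_rot: [2.164, 2.273, 0.004]
contact_force: [0.4, -0.8, -0.3]
opening: 0.0212
grip_force: 25.6
```

```bash
python3 - <<'E'
from plan import *
o=ctrl.get_obs();r=rack(RC,RY,.021);print(o['tool_pos'],r); f=rack(FC,FY,.063)
plan([(*r,.048,RY,0,10,.012),(3,10)])
E
```

```text
[ 0.43617257 -0.29767371  0.09914845] [ 0.43395951 -0.29732579]
8
[0,-0.01,0.17,0.01,0,0,10, 0,-0.01,0.17,0.01,0,0,10, 0,-0.01,0.17,0.01,0,0,10, 0,0,0.17,0.01,0,0,10, 0.01,-0.01,0.17,0.01,0.01,0,10, 0,0,0,0,0,0,10, 0,0,0,0,0,0,10, 0,0,0,0,0,0,10]
```

Call:
jog_arm(commands=[0,-0.04,0.1,0.02,0,0,10,0,0,0.15,0.01,0,0,10,0,0,0.15,0.01,0,0,10,0,0,0.15,0,0,0,10,0,0,0.15,0,0,0,10,0,0,0.14,0,0,0,10,0,0,0,0,0,0,10,0,0,0,0,0,0,10,0,0,0,0,0,0,10])

```text
t: 27.48
tool_pos: [0.4334, -0.2974, 0.0479]
tool_rot: [-2.166, -2.275, 0.0]
contact_force: [-0.0, -0.9, -0.8]
opening: 0.0208
grip_force: 25.9
```

```bash
python3 - <<'E'
from plan import *
o=ctrl.get_obs();r=rack(RC,RY,.021);print(o['tool_pos'],r)
f=rack(FC,FY,.063); m=case(-.14,0)
plan([(3,50),(*r,.18,RY,0,60,.05),(*m,.18,0,0,60),(*f,.18,FY,0,60),(4,60)])
E
```

```text
[ 0.43342778 -0.29744224  0.0478624 ] [ 0.43395951 -0.29732579]
23
[0,0,0,0,0,0,50, 0,0,0,0,0,0,50, 0,0,0,0,0,0,50, 0,0,-0.73,0,0,0,60, 0,0,-0.74,0,0,0,60, 0,0.01,-0.73,0,0,0,60, 0.85,0.04,0,0,0,0.08,60, 0.85,0.03,0,0,0,0.08,60, 0.85,0.03,0,0,0,0.08,60, 0.84,0.02,0,0,0,0.08,60, 0.85,0.01,0,0,0,0.09,60, 0.84,0.01,0,0,0,0.08,60, 0.89,0.06,0,0,0,-0.24,60, 0.89,0.08,0,0,0,-0.23,60, 0.89,0.1,0,0,0,-0.24,60, 0.88,0.12,0,0,0,-0.23,60, 0.88,0.13,0,0,0,-0.24,60, 0.88,0.16,0,0,0,-0.23,60, 0.87,0.17,0,0,0,-0.24,60, 0,0,0,0,0,0,60]
[0,0,0,0,0,0,60, 0,0,0,0,0,0,60, 0,0,0,0,0,0,60]
```

Call:
jog_arm(commands=[0,0,0,0,0,0,50,0,0,0,0,0,0,50,0,0,0,0,0,0,50,0,0,-0.73,0,0,0,60,0,0,-0.74,0,0,0,60,0,0,-0.73,0,0,0,60,0.85,0.04,0,0,0,0.08,60,0.85,0.03,0,0,0,0.08,60,0.85,0.03,0,0,0,0.08,60,0.84,0.02,0,0,0,0.08,60,0.85,0.01,0,0,0,0.09,60,0.84,0.01,0,0,0,0.08,60,0.89,0.06,0,0,0,-0.24,60,0.89,0.08,0,0,0,-0.23,60,0.89,0.1,0,0,0,-0.24,60,0.88,0.12,0,0,0,-0.23,60,0.88,0.13,0,0,0,-0.24,60,0.88,0.16,0,0,0,-0.23,60,0.87,0.17,0,0,0,-0.24,60,0,0,0,0,0,0,60])

```text
t: 29.98
tool_pos: [0.4554, 0.3839, 0.1796]
tool_rot: [-2.025, -2.401, 0.001]
contact_force: [0.1, 0.5, -0.9]
opening: 0.0598
grip_force: 0.0
```

Call:
jog_arm(commands=[0,0,0,0,0,0,60,0,0,0,0,0,0,60,0,0,0,0,0,0,60])

```text
t: 30.35
tool_pos: [0.4561, 0.3801, 0.1802]
tool_rot: [-2.032, -2.396, -0.0]
contact_force: [0.5, -0.1, -0.5]
opening: 0.0599
grip_force: 0.0
```

```bash
python3 - <<'E'
from plan import *
from h import *
o=ctrl.get_obs();f=rack(FC,FY,.063);r=rack(RC,RY,.021);print(o['tool_pos'],f)
P,_=cloud(shot('side')); m=(abs(P[:,0]-r[0])<.03)&(abs(P[:,1]-r[1])<.02)&(P[:,2]>.065)&(P[:,2]<.11); print('placed',m.sum(),np.median(P[m],0))
f[0]-=.001
plan([(*f,.085,FY,0,60,.045),(*f,.047,FY,0,60,.025),(2,60),(4,10),(*f,.17,FY,0,10,.04),(3,10)])
E
```

```text
[0.45609012 0.38014733 0.18017069] [0.45664538 0.38114324]
placed 101 [ 0.43221283 -0.30254208  0.07512616]
18
[0,0,0.53,0,0,0,60, 0.01,0,0.53,0,0,-0.01,60, 0,-0.01,0.53,0,0,0,60, 0,0,0.31,0,0,0,60, 0,0.01,0.32,0,0,0,60, 0,0,0,0,0,0,60, 0,0,0,0,0,0,60, 0,0,0,0,0,0,10, 0,0,0,0,0,0,10, 0,0,0,0,0,0,10, 0,0,0,0,0,0,10, 0,0,-0.51,0,0,0,10, 0,0,-0.51,0,0,0,10, 0,0,-0.52,0,0,0,10, 0.01,-0.01,-0.51,0,0,0,10, 0,0,0,0,0,0,10, 0,0,0,0,0,0,10, 0,0,0,0,0,0,10]
```

Call:
jog_arm(commands=[0,0,0.53,0,0,0,60,0.01,0,0.53,0,0,0,60,0,0,0.53,0,0,0,60,0,0,0.31,0,0,0,60,0,0,0.32,0,0,0,60,0,0,0,0,0,0,60,0,0,0,0,0,0,60,0,0,0,0,0,0,10,0,0,0,0,0,0,10,0,0,0,0,0,0,10,0,0,0,0,0,0,10,0,0,-0.51,0,0,0,10,0,0,-0.51,0,0,0,10,0,0,-0.52,0,0,0,10,0,0,-0.51,0,0,0,10,0,0,0,0,0,0,10,0,0,0,0,0,0,10,0,0,0,0,0,0,10])

```text
t: 32.65
tool_pos: [0.4548, 0.3811, 0.1675]
tool_rot: [-2.03, -2.396, 0.006]
contact_force: [-1.1, 0.0, 0.3]
opening: 0.0212
grip_force: 25.1
```

```bash
python3 - <<'E'
from plan import *
o=ctrl.get_obs();e=case(-.0005,.128);print(o['opening'],e)
plan([(*e,.165,CY,0,10),(5,10)])
E
```

```text
0.0211689843559012 [0.59027033 0.11389035]
11
[-0.79,0.25,0.01,-0.01,0,0.52,10, -0.78,0.29,0.01,0,0,0.52,10, -0.76,0.33,0.01,-0.01,0,0.52,10, -0.75,0.37,0,0,0.01,0.52,10, -0.73,0.41,0.01,-0.01,0,0.52,10, -0.7,0.44,0,0,0.01,0.52,10, 0,0,0,0,0,0,10, 0,0,0,0,0,0,10, 0,0,0,0,0,0,10, 0,0,0,0,0,0,10, 0,0,0,0,0,0,10]
```

Call:
jog_arm(commands=[-0.79,0.25,0,-0.01,0,0.52,10,-0.78,0.29,0,0,0,0.52,10,-0.76,0.33,0,-0.01,0,0.52,10,-0.75,0.37,0,0,0,0.52,10,-0.73,0.41,0,-0.01,0,0.52,10,-0.7,0.44,0,0,0,0.52,10,0,0,0,0,0,0,10,0,0,0,0,0,0,10,0,0,0,0,0,0,10,0,0,0,0,0,0,10,0,0,0,0,0,0,10])

```text
t: 34.02
tool_pos: [0.5909, 0.1154, 0.17]
tool_rot: [2.376, 2.053, 0.003]
contact_force: [0.6, 0.4, 0.0]
opening: 0.0214
grip_force: 25.1
```

```bash
python3 - <<'E'
from plan import *
o=ctrl.get_obs();e=case(-.0005,.128);print(o['tool_pos'],e)
plan([(*e,.12,CY,0,10,.03),(*e,.053,CY,0,10,.012),(3,10)])
E
```

```text
[0.59091812 0.11541806 0.16998848] [0.59027033 0.11389035]
11
[-0.01,0,0.42,0.01,0,0.01,10, -0.02,-0.01,0.41,0.02,-0.01,0.01,10, 0,0,0.19,0,0,0,10, 0,0,0.19,0,0,0,10, 0,0,0.18,0,0,0,10, 0,0,0.19,0,0,0,10, 0,0,0.18,0,0,0,10, 0,0,0.19,0,0,0,10, 0,0,0,0,0,0,10, 0,0,0,0,0,0,10, 0,0,0,0,0,0,10]
```

Call:
jog_arm(commands=[-0.01,0,0.42,0.02,0,0.01,10,-0.02,-0.01,0.41,0.01,0,0.01,10,0,0,0.19,0,0,0,10,0,0,0.19,0,0,0,10,0,0,0.18,0,0,0,10,0,0,0.19,0,0,0,10,0,0,0.18,0,0,0,10,0,0,0.19,0,0,0,10,0,0,0,0,0,0,10,0,0,0,0,0,0,10,0,0,0,0,0,0,10])

```text
t: 35.4
tool_pos: [0.5901, 0.1133, 0.0526]
tool_rot: [-2.379, -2.049, -0.0]
contact_force: [0.5, 2.6, -1.9]
opening: 0.0212
grip_force: 25.7
```

```bash
python3 - <<'E'
from plan import *
e=case(-.0005,.128); f=rack(FC,FY,-.021); f[0]-=.001; print(ctrl.get_obs()['tool_pos'])
plan([(3,50),(*e,.17,CY,0,60,.05),(*f,.17,FY,0,60),(5,60)])
E
```

```text
[0.59014869 0.11325493 0.0526025 ]
15
[0,0,0,0,0,0,50, 0,0,0,0,0,0,50, 0,0,0,0,0,0,50, 0,0,-0.65,0,0,-0.01,60, 0.01,0,-0.65,0,0,0,60, 0,0,-0.66,-0.01,-0.01,-0.01,60, 0.69,-0.61,0,0,0,-0.78,60, 0.73,-0.56,0,0,0,-0.78,60, 0.77,-0.49,0,0,0,-0.78,60, 0.81,-0.44,0,0,0,-0.78,60, 0,0,0,0,0,0,60, 0,0,0,0,0,0,60, 0,0,0,0,0,0,60, 0,0,0,0,0,0,60, 0,0,0,0,0,0,60]
```

Call:
jog_arm(commands=[0,0,0,0,0,0,50,0,0,0,0,0,0,50,0,0,0,0,0,0,50,0,0,-0.65,0,0,0,60,0,0,-0.65,0,0,0,60,0,0,-0.66,0,0,0,60,0.69,-0.61,0,0,0,-0.78,60,0.73,-0.56,0,0,0,-0.78,60,0.77,-0.49,0,0,0,-0.78,60,0.81,-0.44,0,0,0,-0.78,60,0,0,0,0,0,0,60,0,0,0,0,0,0,60,0,0,0,0,0,0,60,0,0,0,0,0,0,60,0,0,0,0,0,0,60])

```text
t: 37.28
tool_pos: [0.4702, 0.2969, 0.1706]
tool_rot: [-2.034, -2.393, -0.0]
contact_force: [0.6, 0.2, -1.1]
opening: 0.0598
grip_force: 0.0
```

```bash
python3 - <<'E'
from plan import *
from h import *
o=ctrl.get_obs();f=rack(FC,FY,-.021);r=case(0,.128);print(o['tool_pos'],f)
P,_=cloud(shot('side')); m=(abs(P[:,0]-r[0])<.03)&(abs(P[:,1]-r[1])<.02)&(P[:,2]>.065)&(P[:,2]<.13); print('placed',m.sum(),np.median(P[m],0),np.percentile(P[m,2],90))
f[0]-=.001
plan([(*f,.085,FY,0,60,.045),(*f,.047,FY,0,60,.025),(2,60),(4,10),(*f,.17,FY,0,10,.04),(3,10)])
E
```

```text
[0.47018263 0.29694779 0.17058626] [0.47045154 0.29828559]
placed 180 [0.59263272 0.12815282 0.08007108] 0.08920791453107775
17
[0.01,0,0.71,0,0,-0.01,60, 0.01,-0.01,0.72,0,-0.01,-0.02,60, 0,0,0.31,0,0,0,60, 0,0,0.32,0,0,0,60, 0,0,0,0,0,0,60, 0,0,0,0,0,0,60, 0,0,0,0,0,0,10, 0,0,0,0,0,0,10, 0,0,0,0,0,0,10, 0,0,0,0,0,0,10, 0,0,-0.51,0,0,0,10, 0,0,-0.51,0,0,0,10, 0,0,-0.52,0,0,0,10, 0,0,-0.51,0,0,0,10, 0,0,0,0,0,0,10, 0,0,0,0,0,0,10, 0,0,0,0,0,0,10]
```

Call:
jog_arm(commands=[0.02,0,0.71,0,0,-0.01,60,0,-0.01,0.72,0,0,-0.02,60,0,0,0.31,0,0,0,60,0,0,0.32,0,0,0,60,0,0,0,0,0,0,60,0,0,0,0,0,0,60,0,0,0,0,0,0,10,0,0,0,0,0,0,10,0,0,0,0,0,0,10,0,0,0,0,0,0,10,0,0,-0.51,0,0,0,10,0,0,-0.51,0,0,0,10,0,0,-0.52,0,0,0,10,0,0,-0.51,0,0,0,10,0,0,0,0,0,0,10,0,0,0,0,0,0,10,0,0,0,0,0,0,10])

```text
t: 39.45
tool_pos: [0.4678, 0.2982, 0.1678]
tool_rot: [-2.028, -2.397, 0.005]
contact_force: [-0.6, 0.1, -1.3]
opening: 0.0213
grip_force: 25.4
```

```bash
python3 - <<'E'
from plan import *
o=ctrl.get_obs();e=case(-.0005,.086);print(o['opening'],e)
plan([(*e,.17,CY,0,10),(5,10)])
E
```

```text
0.02127354381163429 [0.58411309 0.07234413]
10
[-0.81,0.26,-0.01,-0.01,0,0.63,10, -0.79,0.31,-0.01,-0.01,0,0.63,10, -0.77,0.36,-0.01,-0.01,0,0.62,10, -0.74,0.4,0,0,0,0.63,10, -0.72,0.45,-0.01,-0.01,0.01,0.62,10, 0,0,0,0,0,0,10, 0,0,0,0,0,0,10, 0,0,0,0,0,0,10, 0,0,0,0,0,0,10, 0,0,0,0,0,0,10]
```

Call:
jog_arm(commands=[-0.81,0.26,0,-0.01,0,0.63,10,-0.79,0.31,0,-0.01,0,0.63,10,-0.77,0.36,0,-0.01,0,0.62,10,-0.74,0.4,0,0,0,0.63,10,-0.72,0.45,0,-0.01,0,0.62,10,0,0,0,0,0,0,10,0,0,0,0,0,0,10,0,0,0,0,0,0,10,0,0,0,0,0,0,10,0,0,0,0,0,0,10])

```text
t: 40.7
tool_pos: [0.5853, 0.0733, 0.1701]
tool_rot: [2.376, 2.053, 0.005]
contact_force: [-0.3, -0.0, -0.0]
opening: 0.0209
grip_force: 25.4
```

```bash
python3 - <<'E'
from plan import *
o=ctrl.get_obs();e=case(-.0005,.086);print(o['tool_pos'],e)
plan([(*e,.12,CY,0,10,.03),(*e,.053,CY,0,10,.012),(3,10)])
E
```

```text
[0.58525655 0.07327097 0.17013575] [0.58411309 0.07234413]
11
[-0.01,-0.01,0.42,0.02,-0.01,0.01,10, -0.01,-0.01,0.42,0.02,0,0.01,10, 0,0,0.19,0,0,0,10, 0,0,0.18,0,0,0,10, 0,0,0.19,0,0,0,10, 0,0,0.18,0,0,0,10, 0,0,0.19,0,0,0,10, 0,0,0.18,0,0,0,10, 0,0,0,0,0,0,10, 0,0,0,0,0,0,10, 0,0,0,0,0,0,10]
```

Call:
jog_arm(commands=[-0.01,-0.01,0.42,0.02,0,0.01,10,-0.01,-0.01,0.42,0.02,0,0.01,10,0,0,0.19,0,0,0,10,0,0,0.18,0,0,0,10,0,0,0.19,0,0,0,10,0,0,0.18,0,0,0,10,0,0,0.19,0,0,0,10,0,0,0.18,0,0,0,10,0,0,0,0,0,0,10,0,0,0,0,0,0,10,0,0,0,0,0,0,10])

```text
t: 42.08
tool_pos: [0.5841, 0.0718, 0.0529]
tool_rot: [-2.379, -2.049, -0.001]
contact_force: [-0.1, 1.9, -1.3]
opening: 0.0213
grip_force: 26.1
```

```bash
python3 - <<'E'
from plan import *
e=case(-.0005,.086); print(ctrl.get_obs()['tool_pos']); m=case(-.13,0)
plan([(3,50),(*e,.2,CY,0,80,.05),(*m,.3,CY,0,80),(.42,.12,.3,CY,0,80),(2,80)])
E
```

```text
[0.58410263 0.07179128 0.05285362]
15
[0,0,0,0,0,0,50, 0,0,0,0,0,0,50, 0,0,0,0,0,0,50, 0,0,-0.82,0,0,-0.01,80, 0.01,0,-0.82,0,-0.01,0,80, 0,0,-0.81,-0.01,0,-0.01,80, -0.36,-0.54,-0.42,0,0,0,80, -0.36,-0.54,-0.42,0,0,0,80, -0.35,-0.54,-0.42,0,0,0,80, -0.36,-0.54,-0.41,0,0,0,80, 0.61,-0.22,0,0,0,0,80, 0.6,-0.22,0,0,0,0,80, 0.61,-0.22,0,0,0,0,80, 0,0,0,0,0,0,80, 0,0,0,0,0,0,80]
```

Releasing the second filled vial and moving clear, then I'll look at the plates and check everything placed so far.

Call:
jog_arm(commands=[0,0,0,0,0,0,50,0,0,0,0,0,0,50,0,0,0,0,0,0,50,0,0,-0.82,0,0,0,80,0,0,-0.82,0,0,0,80,0,0,-0.81,0,0,0,80,0.2,-0.75,-0.42,0,0,0,80,0.2,-0.75,-0.42,0,0,0,80,0.2,-0.75,-0.42,0,0,0,80,0.2,-0.5,-0.4,0,0,0,80,0,0,0,0,0,0,80,0,0,0,0,0,0,80,0,0,0,0,0,0,80])

```text
t: 43.7
tool_pos: [0.4284, 0.1428, 0.2983]
tool_rot: [-2.379, -2.048, 0.003]
contact_force: [0.6, 0.2, -0.4]
opening: 0.0799
grip_force: 0.0
```

```bash
cat > look.py <<'E'
from plan import *
from h import *
import sys
t=shot('top');s=shot('side'); print(ctrl.get_obs()['tool_pos'])
def cr(im,b,f): return cv2.resize(im['image'][b[1]:b[3],b[0]:b[2]],None,fx=f,fy=f,interpolation=cv2.INTER_CUBIC)
a=cr(t,(270,150,500,275),1.8);b=cr(s,(290,180,450,455),2.1)
c=np.zeros((max(a.shape[0],b.shape[0]),a.shape[1]+b.shape[1],3),np.uint8);c[:a.shape[0],:a.shape[1]]=a;c[:b.shape[0],a.shape[1]:]=b
cv2.imwrite('pics/'+sys.argv[1],c[:,:,::-1])
for im in (t,s):
    P,uv=cloud(im); rgb=im['image'][uv[:,1],uv[:,0]].astype(int); blue=rgb[:,2]>rgb[:,0]+60
    for nm,z0,z1 in [('plate',.030,.045),('mid',.015,.029)]:
        m=blue&(P[:,0]>.5)&(P[:,0]<.75)&(P[:,1]<-.2)&(P[:,1]>-.46)&(P[:,2]>z0)&(P[:,2]<z1)
        g=np.zeros((480,640),np.uint8); g[uv[m][:,1],uv[m][:,0]]=1; n,lab,st,_=cv2.connectedComponentsWithStats(g)
        if n<2: continue
        k=1+np.argmax(st[1:,4]); mm=m&(lab[uv[:,1],uv[:,0]]==k)
        r=cv2.minAreaRect((P[mm,:2]*1000).astype(np.float32)); print(nm,np.round(r[0],1),np.round(r[1],1),round(r[2],2),mm.sum(),np.median(P[mm,2]))
    for nm,q in [('c0',case(0,.128)),('c1',case(0,.086)),('r3',rack(RC,RY,.063)),('r2',rack(RC,RY,.021))]:
        m=(abs(P[:,:2]-q)<.017).all(1)&(P[:,2]>.06)&(P[:,2]<.12); print(nm,m.sum(),np.median(P[m],0).round(4) if m.any() else '',q.round(4),np.percentile(P[m,2],95).round(4) if m.any() else '')
E
python3 look.py crop3.png
```

```text
[0.42838358 0.14280098 0.29843786]
plate [ 652.5 -309.4] [131.1  56.5] 84.78 728 0.03440921579305578
mid [ 612.4 -320. ] [ 50.2 132.8] 2.02 579 0.023798340492109604
c0 40 [0.5929 0.1126 0.0793] [0.5908 0.1138] 0.0837
c1 61 [0.5829 0.0721 0.0784] [0.5846 0.0723] 0.083
r3 61 [ 0.4311 -0.2517  0.0728] [ 0.4319 -0.2554] 0.08
r2 61 [ 0.4331 -0.2966  0.0736] [ 0.434  -0.2973] 0.0804
plate [ 653.5 -309.5] [131.5  51.4] 85.13 1262 0.03444151517408045
mid [ 615.8 -319.1] [132.8  51. ] 87.59 973 0.024641689679974044
c0 117 [0.5908 0.1129 0.0784] [0.5908 0.1138] 0.0892
c1 85 [0.5813 0.0652 0.0784] [0.5846 0.0723] 0.083
r3 105 [ 0.4292 -0.2585  0.0746] [ 0.4319 -0.2554] 0.0783
r2 116 [ 0.432  -0.3034  0.0745] [ 0.434  -0.2973] 0.0777
```

View pics/crop3.png

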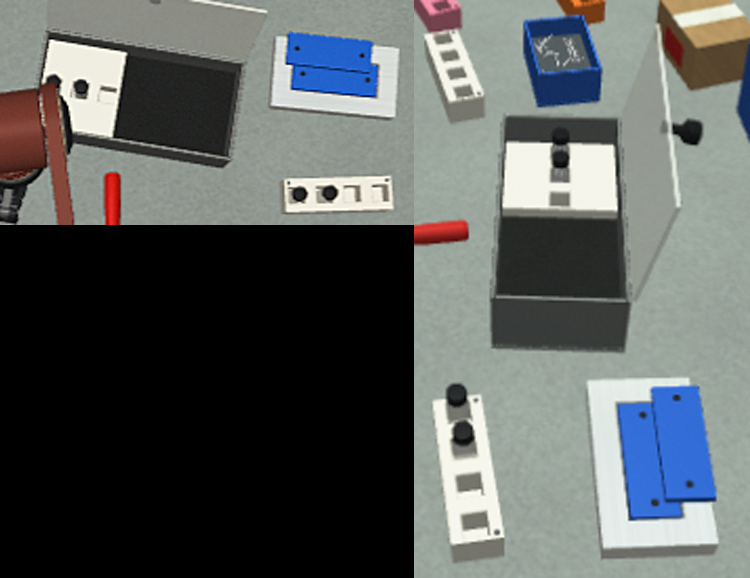

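All four vials are seated: cap tops read about 0.079 in the case and 0.075 in the rack. The top plate has been knocked to the far side (top view crop (329,52)); it is the higher of the two blue plates, 34 mm against 24 mm. The plate at (334,80) is plate_mid, still in its well. I'm going for the plate at (0.653, -0.3095), yaw -5°.

```bash
python3 - <<'E'
from plan import *
q=(.653,-.3095); m=(.46,-.15)
plan([(*m,.26,-5,0,64),(*q,.16,-5,0,64),(*q,.07,-5,0,64,.045),(*q,.045,-5,0,64,.02),(3,64)])
E
```

```text
18
[-0.79,0.21,0.11,0,0,-0.1,64, -0.79,0.2,0.11,-0.01,0,-0.1,64, -0.8,0.19,0.1,0,0,-0.11,64, -0.8,0.18,0.11,-0.01,0,-0.1,64, -0.8,0.18,0.1,0,0,-0.11,64, -0.8,0.17,0.11,-0.01,0,-0.1,64, -0.47,0.69,0.33,0,0,0,64, -0.47,0.69,0.33,0,0,0,64, -0.47,0.68,0.33,0,0,0,64, -0.48,0.69,0.34,0,0,0,64, -0.47,0.68,0.33,0,0,0,64, 0,0,0.75,0,0,0,64, 0,0,0.75,0,0,0,64, 0,0,0.21,0,0,0,64, 0,0,0.21,0,0,0,64, 0,0,0,0,0,0,64, 0,0,0,0,0,0,64, 0,0,0,0,0,0,64]
```

Call:
jog_arm(commands=[-0.79,0.21,0.11,0,0,-0.1,64,-0.79,0.2,0.11,-0.01,0,-0.1,64,-0.8,0.19,0.1,0,0,-0.11,64,-0.8,0.18,0.11,-0.01,0,-0.1,64,-0.8,0.18,0.1,0,0,-0.11,64,-0.8,0.17,0.11,-0.01,0,-0.1,64,-0.47,0.69,0.33,0,0,0,64,-0.47,0.69,0.33,0,0,0,64,-0.47,0.68,0.33,0,0,0,64,-0.48,0.69,0.34,0,0,0,64,-0.47,0.68,0.33,0,0,0,64,0,0,0,0,0,0,64,0,0,0.75,0,0,0,64,0,0,0.75,0,0,0,64,0,0,0.21,0,0,0,64,0,0,0.21,0,0,0,64,0,0,0,0,0,0,64,0,0,0,0,0,0,64,0,0,0,0,0,0,64])

```text
t: 46.18
tool_pos: [0.6546, -0.3089, 0.0485]
tool_rot: [2.313, 2.121, 0.005]
contact_force: [-0.1, 0.2, -0.4]
opening: 0.064
grip_force: 0.0
```

```bash
python3 - <<'E'
from plan import *
from h import *
o=ctrl.get_obs();q=(.653,-.3095);p=o['tool_pos'];print(p,o['opening'],q)
s=shot('side');P,uv=cloud(s)
rgb=s['image'][uv[:,1],uv[:,0]].astype(int); dark=rgb.max(1)<90
for x0,x1 in((p[0]-.06,p[0]-.02),(p[0]+.02,p[0]+.06)):
    m=dark&(P[:,0]>x0)&(P[:,0]<x1)&(abs(P[:,1]-p[1])<.02)&(P[:,2]>.036); print('tip',m.sum(),np.sort(P[m,2])[:6].round(4),P[m,0].min(),P[m,0].max())
plan([(*q,.028,-5,0,64,.01),(3,64)])
save(s,'s3.png',(340,330,460,450),4)
E
```

```text
[ 0.65459201 -0.30887002  0.04845261] 0.06398396461766716 (0.653, -0.3095)
tip 577 [0.0673 0.0676 0.0683 0.0688 0.0694 0.0717] 0.5946144144159131 0.6342646000615197
tip 469 [0.0561 0.0568 0.059  0.0596 0.0603 0.0604] 0.6746741148184969 0.7145169746486739
5
[-0.01,-0.01,0.17,0.02,0,0,64, 0,-0.01,0.16,0.02,0,0.01,64, 0,0,0,0,0,0,64, 0,0,0,0,0,0,64, 0,0,0,0,0,0,64]
```

View pics/s3.png

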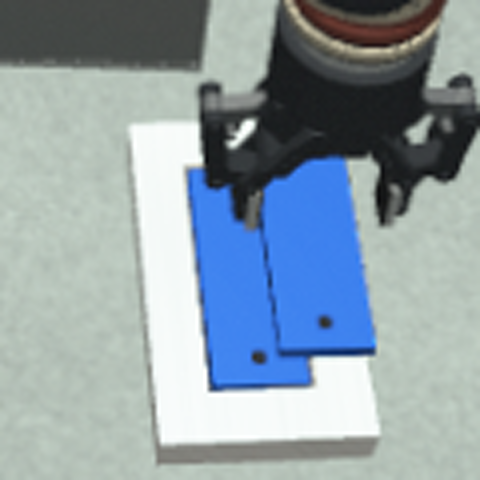

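The fingers straddle the top plate (left tip at (250,225), right at (390,222)). The tips sit about 8 mm above the TCP at this opening, so I'm going down carefully.

Call:
jog_arm(commands=[-0.01,-0.02,0.17,0.02,0,0,64,0,0,0.15,0.02,0,0,64,0,0,0.1,0,0,0,64,0,0,0,0,0,0,64,0,0,0,0,0,0,64,0,0,0,0,0,0,64,0,0,0,0,0,0,64])

```text
t: 47.1
tool_pos: [0.6527, -0.309, 0.0219]
tool_rot: [-2.315, -2.122, -0.0]
contact_force: [0.0, -0.3, -0.6]
opening: 0.0637
grip_force: 0.0
```

Call:
jog_arm(commands=[0,0,0.02,0,0,0,64,0,0,0,0,0,0,64,0,0,0,0,0,0,40,0,0,0,0,0,0,40,0,0,0,0,0,0,40,0,0,0,0,0,0,40], newtons=35)

```text
t: 47.85
tool_pos: [0.6529, -0.3092, 0.0212]
tool_rot: [-2.315, -2.123, 0.0]
contact_force: [-1.2, -0.2, 5.7]
opening: 0.0491
grip_force: 39.2
```

Call:
jog_arm(commands=[0,0,-0.1,0,0,0,40,0,0,-0.3,0,0,0,40,0,0,-0.6,0,0,0,40,0,0,-0.8,0,0,0,40,0,0,-0.8,0,0,0,40,0,0,-0.6,0,0,0,40,0,0,0,0,0,0,40,0,0,0,0,0,0,40,0,0,0,0,0,0,40])

```text
t: 48.98
tool_pos: [0.6517, -0.3084, 0.2095]
tool_rot: [-2.311, -2.119, 0.002]
contact_force: [0.3, 0.5, -0.8]
opening: 0.0487
grip_force: 36.4
```

```bash
python3 - <<'E'
from plan import *
from h import *
o=ctrl.get_obs();p=o['tool_pos'];print(p,o['opening'])
s=shot('side');P,uv=cloud(s); rgb=s['image'][uv[:,1],uv[:,0]].astype(int); blue=rgb[:,2]>rgb[:,0]+60
m=blue&(abs(P[:,0]-p[0])<.06)&(abs(P[:,1]-p[1])<.1)&(P[:,2]>.1); Q=P[m]; A=np.c_[Q-Q.mean(0)]; top=Q[:,2]>np.median(Q[:,2])-.006
r=cv2.minAreaRect((Q[:,:2]*1000).astype(np.float32));print('held',m.sum(),r,Q[:,2].min(),Q[:,2].max(),np.median(Q[:,2]))
print('slope',np.polyfit(Q[top,1],Q[top,2],1)[0])
b=case(0,-.062)
plan([(.5,-.30,.2,CY,0,40),(*b,.2,CY,0,40),(5,40)])
m=blue&(P[:,0]>.55)&(P[:,0]<.7)&(abs(P[:,1]+.32)<.12)&(P[:,2]<.05);print('left',np.median(P[m],0),m.sum(),cv2.minAreaRect((P[m][:,:2]*1000).astype(np.float32)))
E
```

```text
[ 0.65168379 -0.30841373  0.20948969] 0.04870243089777463
held 1227 ((646.6031494140625, -308.84954833984375), (132.97320556640625, 58.3717155456543), 86.45050048828125) 0.2138002130650285 0.4964258660651822 0.22294273456006575
slope -0.010017558511084098
13
[-0.03,-0.84,0.06,-0.02,-0.01,0.2,40, -0.04,-0.85,0.05,-0.02,-0.01,0.2,40, -0.06,-0.84,0.06,-0.01,-0.01,0.2,40, 0.78,0.1,0,0,0,0,40, 0.77,0.1,0,0,0,0,40, 0.78,0.1,0,0,0,0,40, 0.77,0.09,0,0,0,0,40, 0.78,0.1,0,0,0,0,40, 0,0,0,0,0,0,40, 0,0,0,0,0,0,40, 0,0,0,0,0,0,40, 0,0,0,0,0,0,40, 0,0,0,0,0,0,40]
left [ 0.61666268 -0.32430972  0.02448846] 1350 ((617.7734375, -319.6242370605469), (132.1495819091797, 52.40058898925781), 85.47518920898438)
```

Call:
jog_arm(commands=[-0.03,-0.84,0.06,-0.02,-0.01,0.2,40,-0.04,-0.85,0.05,-0.02,-0.01,0.2,40,-0.06,-0.84,0.06,-0.01,-0.01,0.2,40,0.78,0.1,0,0,0,0,40,0.77,0.1,0,0,0,0,40,0.78,0.1,0,0,0,0,40,0.77,0.09,0,0,0,0,40,0.78,0.1,0,0,0,0,40,0,0,0,0,0,0,40,0,0,0,0,0,0,40,0,0,0,0,0,0,40,0,0,0,0,0,0,40])

```text
t: 50.52
tool_pos: [0.5638, -0.0756, 0.2015]
tool_rot: [2.377, 2.048, 0.001]
contact_force: [-0.4, -0.3, -0.1]
opening: 0.0491
grip_force: 36.6
```

```bash
python3 - <<'E'
from plan import *
o=ctrl.get_obs();b=case(0,-.062);print(o['tool_pos'],b,o['opening'])
plan([(*b,.08,CY,0,40,.04),(*b,.034,CY,0,40,.02),(4,40)])
E
```

```text
[ 0.56382379 -0.07562759  0.20147214] [ 0.56291074 -0.07413013] 0.04907568710455656
11
[0.01,-0.01,0.51,0.01,0,0,40, 0.01,0,0.5,0.01,0.01,0,40, 0,-0.01,0.51,0.01,0,-0.01,40, 0.01,0,0.5,0,0.01,0,40, 0,0,0.26,0,0,0,40, 0,0,0.26,0,0,0,40, -0.01,0,0.25,0,0,0,40, 0,0,0,0,0,0,40, 0,0,0,0,0,0,40, 0,0,0,0,0,0,40, 0,0,0,0,0,0,40]
```

Call:
jog_arm(commands=[0.01,-0.01,0.51,0.01,0,0,40,0.01,0,0.5,0.01,0.01,0,40,0,-0.01,0.51,0,0,0,40,0,0,0.5,0,0,0,40,0,0,0.26,0,0,0,40,0,0,0.26,0,0,0,40,0,0,0.25,0,0,0,40,0,0,0.05,0,0,0,40,0,0,0,0,0,0,40,0,0,0,0,0,0,40,0,0,0,0,0,0,40])

```text
t: 51.9
tool_pos: [0.5639, -0.0736, 0.032]
tool_rot: [2.376, 2.051, 0.002]
contact_force: [0.4, 0.1, -0.2]
opening: 0.0491
grip_force: 36.6
```

Call:
jog_arm(commands=[0,0,0.05,0,0,0,40,0,0,0.03,0,0,0,40,0,0,0,0,0,0,40,0,0,0,0,0,0,40])

```text
t: 52.4
tool_pos: [0.5635, -0.0736, 0.0273]
tool_rot: [2.377, 2.052, 0.0]
contact_force: [-2.1, 0.8, 6.2]
opening: 0.049
grip_force: 39.0
```

Call:
jog_arm(commands=[0,0,0,0,0,0,62,0,0,0,0,0,0,62,0,0,0,0,0,0,62,0,0,-0.2,0,0,0,62,0,0,-0.6,0,0,0,62,0,0,-0.8,0,0,0,62,0,0,-0.8,0,0,0,62,0,-0.7,-0.6,0,0,0,62,0.2,-0.8,-0.5,0,0,0,40,0.7,-0.6,-0.2,0,0,0,20,0.7,-0.6,-0.2,0,0,0,0,0.8,0,0,0,0,0,0,0.8,0,0,0,0,0,0,0.8,0,0,0,0,0,0,0,0,0,0,0,0,0,0,0,0,0,0,0,0])

```text
t: 54.4
tool_pos: [0.4378, 0.1877, 0.2605]
tool_rot: [2.376, 2.052, 0.001]
contact_force: [-0.9, 0.1, 0.8]
opening: 0.0003
grip_force: 0.0
```

```bash
python3 look.py crop4.png | head -1; python3 - <<'E'
from plan import *
from h import *
for c in('top','side'):
    s=shot(c);P,uv=cloud(s); rgb=s['image'][uv[:,1],uv[:,0]].astype(int); blue=rgb[:,2]>rgb[:,0]+60
    b=case(0,-.062); m=blue&(abs(P[:,0]-b[0])<.06)&(abs(P[:,1]-b[1])<.09)&(P[:,2]<.08)
    r=cv2.minAreaRect((P[m][:,:2]*1000).astype(np.float32));print(b,r,np.percentile(P[m,2],[5,50,95]))
lid()
E
```

```text
[0.43788799 0.18695935 0.26029359]
[ 0.56291074 -0.07413013] ((564.4771728515625, -75.00717163085938), (132.9847869873047, 51.92587661743164), 81.65263366699219) [0.03349635 0.03963816 0.0454076 ]
[ 0.56291074 -0.07413013] ((563.6423950195312, -59.972042083740234), (119.50743103027344, 48.995399475097656), 80.94773864746094) [0.03806573 0.04076383 0.04353775]
lid 1.7893183689512087 [0.08  0.084 0.088 0.092 0.096 0.101 0.107]
```

View pics/crop4.png

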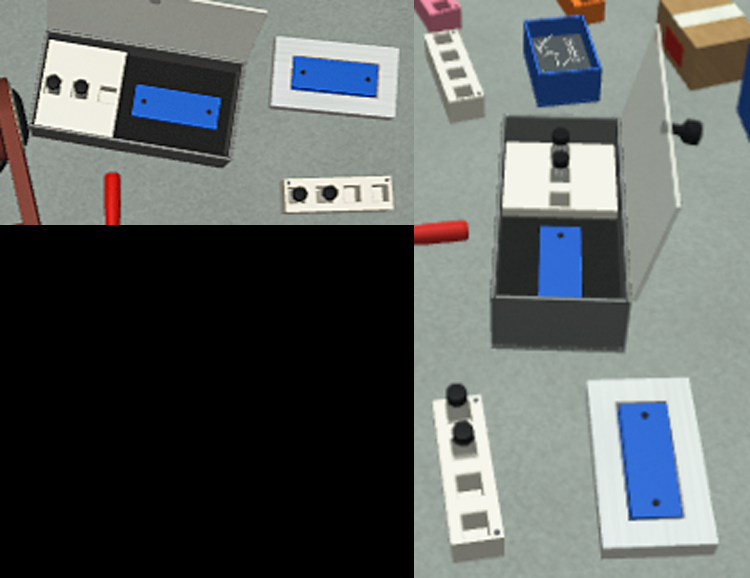

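The plate lies flat on the bay floor with its top at 0.040. plate_mid is still in its well and the vials are seated. Now I'll take the closed fingers behind the lid to lower it.

```bash
python3 - <<'E'
from plan import *
a=case(.15,-.06)
plan([(.46,.10,.33,CY,0,0),(*a,.33,CY,0,0),(2,0),(*a,.207,CY,0,0,.045),(3,0)])
E
```

```text
17
[-0.46,0.19,-0.39,0.01,0,0,0, -0.46,0.19,-0.39,0,0,-0.01,0, -0.46,0.2,-0.38,0.01,0.01,0,0, -0.43,0.77,0,0,0,0,0, -0.43,0.77,0,0,0,0,0, -0.43,0.77,0,0,0,0,0, -0.43,0.77,0,0,0,0,0, -0.43,0.77,0,0,0,0,0, -0.43,0.77,0,0,0,0,0, 0,0,0,0,0,0,0, 0,0,0,0,0,0,0, 0,0,0.68,0,0,0,0, 0,0,0.68,0,0,0,0, 0,0,0.69,0,0,0,0, 0,0,0,0,0,0,0, 0,0,0,0,0,0,0, 0,0,0,0,0,0,0]
```

Call:
jog_arm(commands=[-0.46,0.19,-0.39,0.01,0,0,0,-0.46,0.19,-0.39,0,0,0,0,-0.46,0.2,-0.38,0.01,0,0,0,-0.43,0.77,0,0,0,0,0,-0.43,0.77,0,0,0,0,0,-0.43,0.77,0,0,0,0,0,-0.43,0.77,0,0,0,0,0,-0.43,0.77,0,0,0,0,0,-0.43,0.77,0,0,0,0,0,0,0,0,0,0,0,0,0,0,0,0,0,0,0,0,0,0.68,0,0,0,0,0,0,0.68,0,0,0,0,0,0,0.69,0,0,0,0,0,0,0,0,0,0,0,0,0,0,0,0,0,0,0,0,0,0,0,0,0])

```text
t: 56.78
tool_pos: [0.713, -0.093, 0.2106]
tool_rot: [2.375, 2.05, 0.004]
contact_force: [-1.1, 0.3, 0.6]
opening: 0.0002
grip_force: 0.0
```

```bash
python3 - <<'E'
from plan import *
o=ctrl.get_obs(); print(o['tool_pos'],case(.15,-.06))
def pt(th):
    O=lambda r:(.075-r*np.cos(th)+.006*np.sin(th), .09+r*np.sin(th)+.006*np.cos(th))
    x=(O(.15) if th>np.pi/2 else O(.12))[0]+.0145; return (*case(x,-.06),O(.12)[1],CY,0,0)
ths=np.r_[1.79:.35:-.075,.35:0:-.04,0]
w=[pt(t) for t in ths]; f=w[-1]
plan(w[:]+[(f[0],f[1],.094,CY,0,0)]+[(3,0)])
E
```

```text
[ 0.71297993 -0.09301022  0.21060078] [ 0.7115833  -0.09414189]
34
[-0.02,-0.39,0.08,0.05,0.01,0.01,0, 0,-0.18,-0.04,0,0,0,0, 0,-0.19,-0.02,0,0,0,0, 0,-0.18,-0.01,0,0,0,0, 0,-0.15,0,0,0,0,0, 0,-0.15,0.01,0,0,0,0, 0,-0.15,0.02,0,0,0,0, 0,-0.15,0.03,0,0,0,0, 0,-0.14,0.04,0,0,0,0, 0,-0.14,0.06,0,0,0,0, 0,-0.14,0.06,0,0,0,0, 0,-0.13,0.08,0,0,0,0, 0,-0.12,0.08,0,0,0,0, 0,-0.12,0.09,0,0,0,0, 0,-0.11,0.11,0,0,0,0, 0,-0.1,0.11,0,0,0,0, 0,-0.1,0.11,0,0,0,0, 0,-0.08,0.13,0,0,0,0, 0,-0.08,0.13,0,0,0,0, 0,-0.06,0.13,0,0,0,0]
[0,-0.01,0.03,0,0,0,0, 0,-0.03,0.07,0,0,0,0, 0,-0.03,0.08,0,0,0,0, 0,-0.02,0.07,0,0,0,0, 0,-0.02,0.08,0,0,0,0, 0,-0.02,0.08,0,0,0,0, 0,-0.02,0.08,0,0,0,0, 0,-0.01,0.08,0,0,0,0, 0,-0.01,0.08,0,0,0,0, 0,0,0.06,0,0,0,0, 0,0,0.03,0,0,0,0, 0,0,0,0,0,0,0, 0,0,0,0,0,0,0, 0,0,0,0,0,0,0]
```

Call:
jog_arm(commands=[-0.02,-0.2,0.08,0.05,0,0,0,0,-0.19,0,0,0,0,0,0,-0.18,-0.04,0,0,0,0,0,-0.19,-0.02,0,0,0,0,0,-0.18,-0.01,0,0,0,0,0,-0.15,0,0,0,0,0,0,-0.15,0.01,0,0,0,0,0,-0.15,0.02,0,0,0,0,0,-0.15,0.03,0,0,0,0,0,-0.14,0.04,0,0,0,0,0,-0.14,0.06,0,0,0,0,0,-0.14,0.06,0,0,0,0,0,0,0,0,0,0,0,0,0,0,0,0,0,0])

```text
t: 58.52
tool_pos: [0.5947, -0.0768, 0.193]
tool_rot: [-2.375, -2.05, 0.008]
contact_force: [0.8, 0.4, 0.3]
opening: -0.0002
grip_force: 0.0
```

```bash
python3 - <<'E'
from plan import *
from h import *
o=ctrl.get_obs(); print(o['tool_pos'],o['contact_force']); lid()
def pt(th):
    O=lambda r:(.075-r*np.cos(th)+.006*np.sin(th), .09+r*np.sin(th)+.006*np.cos(th))
    x=(O(.15) if th>np.pi/2 else O(.12))[0]+.0145; return (*case(x,-.06),O(.12)[1],CY,0,0)
for t in (1.3,1.2,1.1,1.0,.9): print(t,np.round(pt(t)[:3],4))
E
```

```text
[ 0.59472794 -0.07683981  0.19296309] [0.82234936 0.39148503 0.28158822]
lid 1.2139436571045845 [0.063 0.052 0.04  0.029 0.019 0.006 0.032]
1.3 [ 0.6257 -0.0814  0.2072]
1.2 [ 0.6143 -0.0797  0.204 ]
1.1 [ 0.6032 -0.0781  0.1997]
1.0 [ 0.5926 -0.0765  0.1942]
0.9 [ 0.5826 -0.075   0.1877]
```

```bash
python3 - <<'E'
from plan import *
def pt(th):
    O=lambda r:(.075-r*np.cos(th)+.006*np.sin(th), .09+r*np.sin(th)+.006*np.cos(th))
    return (*case(O(.12)[0]+.0145,-.06),O(.12)[1],CY,0,0)
w=[pt(t) for t in np.r_[.97:.3:-.07,.3:0:-.04]]; 
plan(w)
E
```

```text
18
[0,-0.09,0.01,-0.06,0.01,0,0, 0,-0.12,0.08,0,0,0,0, 0,-0.11,0.09,0,0,0,0, 0,-0.1,0.09,0,0,0,0, 0,-0.1,0.1,0,0,0,0, 0,-0.09,0.11,0,0,0,0, 0,-0.09,0.11,0,0,0,0, 0,-0.07,0.12,0,0,0,0, 0,-0.07,0.12,0,0,0,0, 0,-0.05,0.13,0,0,0,0, 0,-0.03,0.07,0,0,0,0, 0,-0.03,0.08,0,0,0,0, 0,-0.02,0.08,0,0,0,0, 0,-0.02,0.07,0,0,0,0, 0,-0.02,0.08,0,0,0,0, 0,-0.01,0.08,0,0,0,0, 0,-0.01,0.08,0,0,0,0, 0,-0.01,0.08,0,0,0,0]
```

Call:
jog_arm(commands=[0,-0.09,0.01,-0.06,0,0,0,0,-0.12,0.08,0,0,0,0,0,-0.11,0.09,0,0,0,0,0,-0.1,0.09,0,0,0,0,0,-0.1,0.1,0,0,0,0,0,-0.09,0.11,0,0,0,0,0,-0.09,0.11,0,0,0,0,0,-0.07,0.12,0,0,0,0,0,-0.07,0.12,0,0,0,0,0,-0.05,0.13,0,0,0,0,0,-0.03,0.07,0,0,0,0,0,-0.03,0.08,0,0,0,0,0,-0.02,0.08,0,0,0,0,0,-0.02,0.07,0,0,0,0,0,-0.02,0.08,0,0,0,0,0,-0.01,0.08,0,0,0,0,0,0,0,0,0,0,0,0,0,0,0,0,0,0])

```text
t: 60.82
tool_pos: [0.5346, -0.068, 0.1082]
tool_rot: [2.378, 2.052, -0.0]
contact_force: [0.2, -0.3, 0.5]
opening: 0.0002
grip_force: 0.0
```

Call:
jog_arm(commands=[0,0,0.06,0,0,0,0,0,0,0.05,0,0,0,0,0,0,0.05,0,0,0,0,0,0,0.04,0,0,0,0,0,0,0.03,0,0,0,0,0,0,0,0,0,0,0,0,0,0,0,0,0,0])

```text
t: 61.7
tool_pos: [0.5346, -0.068, 0.0964]
tool_rot: [2.378, 2.053, -0.002]
contact_force: [-7.4, 1.1, 11.7]
opening: -0.0001
grip_force: 5.8
```

Call:
jog_arm(commands=[0,0,-0.3,0,0,0,0,0,0,-0.8,0,0,0,0,0,0,-0.8,0,0,0,0,0,0,-0.8,0,0,0,0,0.7,-0.6,0,0,0,0,0,0.7,-0.6,0,0,0,0,0,0.8,-0.3,0,0,0,0,0,0.8,0,0,0,0,0,0,0.8,0,0,0,0,0,0,0,0,0,0,0,0,0,0,0,0,0,0,0,0])

```text
t: 63.08
tool_pos: [0.4788, 0.1707, 0.2565]
tool_rot: [2.377, 2.052, -0.0]
contact_force: [-0.0, -0.5, 0.7]
opening: -0.0001
grip_force: 0.0
```

```bash
python3 - <<'E'
from plan import *
from h import *
for c in('top','side'):
    im=shot(c);P,uv=cloud(im);L=P[:,:2]-C; a=np.radians(CY); X=L[:,0]*np.cos(a)+L[:,1]*np.sin(a); Y=-L[:,0]*np.sin(a)+L[:,1]*np.cos(a)
    for x0 in(-.07,-.02,.03): m=(X>x0)&(X<x0+.03)&(abs(Y)<.13)&(abs(Y)>.03)&(P[:,2]>.08)&(P[:,2]<.13); print(c,x0,np.median(P[m,2]),m.sum())
    m=(abs(X)<.1)&(abs(Y)<.1)&(P[:,2]>.125)&(P[:,2]<.2); print('knob',P[m,2].max(),np.median(X[m]),np.median(Y[m]))
    if c=='side': save(im,'end.png',(230,150,450,460),1.8)
o=ctrl.get_obs();print(o['tool_pos'],o['contact_force'])
E
```

```text
top -0.07 0.09631542108319979 858
top -0.02 0.09641148597774296 849
top 0.03 0.09627332719913029 840
knob 0.14778636457330308 -0.04652389585947037 0.0005655981917696753
side -0.07 0.09732359266549084 660
side -0.02 0.09730095180234855 732
side 0.03 0.09735579817418111 710
knob 0.14398306210456602 -0.04741847749113355 -0.006157766277935313
[0.47893839 0.16997621 0.25644135] [ 0.65713014  0.37583626 -0.72951201]
```

View pics/end.png

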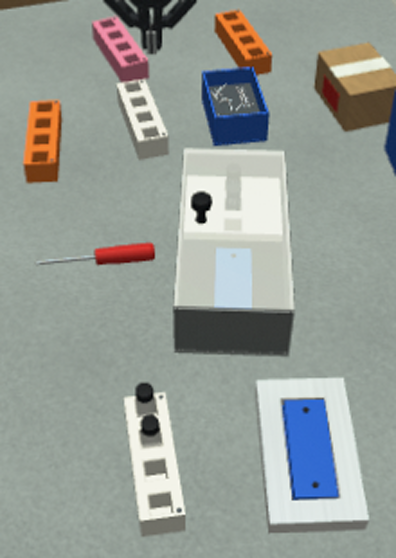

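The lid is flat and shut, at 0.0963 everywhere as it was at the start. The vials and plate show through it, the two empties stand in the returns rack at (145,392) and (150,425), and the screwdriver hasn't moved. Handing in.

```bash
python3 -c "
from station import job
print(job.finish_job())"
```

```text
the job is handed in; nothing more can be done
None
```

The job is done and handed in at about 63 s of the 210 s allowed: both empties are in the returns rack, both filled vials are seated in the case, the top plate lies flat on the bay floor, the lid is fully shut, and the screwdriver was not touched.

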